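# Load the filter drying box and set its dial

## Robot

A 6-joint arm with a two-finger parallel gripper is mounted at the origin on the work surface. World frame = base frame: x ahead of the robot, y to its left, z up, the work surface at z = 0. Lengths are in mm, angles in rad, forces in N, time in s.
With the tool pointing down it reaches from about 275 to 1000 mm from the base axis. Payload 8.4 kg.
Tool frame: the origin (TCP) lies at the very end of the fingers, on their centre line; the grasp point (between the pads) lies 19 mm behind it; z points along the fingers, y is the line along which they close (so a half turn about z gives the same grasp; the last joint's range is limited). The gripper opens to 85 mm and grips with 20 to 120 N. Pads are 22 mm wide; open, the fingers measure 114 mm over their backs; the gripper's body (76 mm by 85 mm) begins 54 mm behind the grasp point. The pads swing forward as they close: fully open they stand 13 mm farther back than shut.
Start: joints at [-1.138, 0.353, 1.633, -0, 1.155, -0.002], TCP at [263.267, -566.849, 231.281] pointing down, gripper open.
Joint ranges: [-2.63, 2.63], [-0.92, 2.1], [0.06, 2.66], [-1.3, 4.44], [0, 2.69], [-3.02, 3.02]. Speed limits (rad/s): [2.22, 2.22, 2.79, 3.14, 3.14, 3.14].

## Interface

Orientations are given as [roll, pitch, yaw] about the fixed x, y, z axes, in that order (R = Rz(yaw) Ry(pitch) Rx(roll)).
In Python, from rig import telemetry, imaging, r gives the robot as it stands. The module is installed in compiled form; this text tells all that it offers.
- The arm moves only by the tool step_arm, never from a script. Its argument "moves" is a list of rows, each a list of 3 entries, a list of its own where there are three numbers: the turn, a rotation vector about the tool's x, y, z scaled (see below), then the shift along the tool's x, y, z scaled (see below), then the opening, from -1 (shut) to 1 (fully open). A call has 1 to 8 rows; each row is the pose to reach, as a shift and turn from the pose commanded when the call began, along the tool's axes at that moment; what a row does not reach only later rows make up. The controller multiplies each number of a shift by 200 mm and each number of a turn by 45 degrees. A row lasts 1/10 s, in which the tool goes at most 50 mm and 8.59 degrees, less where a joint would pass 70% of its speed; a pose out of reach is approached as far as the arm can. A call with a number of a shift or a turn outside -1 to 1 is refused whole. A call with a gripper value outside its range is refused whole. The fingers move at their own pace and stop on an object; "squeeze" is the grip in N (left out, the last holds). Time passes only in rows, so rows that repeat a pose let the fingers close. It gives the time, the measured TCP pose, the force, the opening and the grip force at its end, in the units of the state.
- telemetry.sense(): the state, without advancing time (a new reading comes with each control period).
- imaging.grab_frame(name): name is "scene" or "top" or "wrist"; returns the picture (420x560x3 uint8, red, green, blue); there is no depth.
- imaging.calibration(name): a dict with "fx", "fy", "cx", "cy" (pixels), "dist_coeffs" ([k1, k2, p1, p2, k3] as OpenCV has them; the pictures are not rectified), "cam_to_world" (4x4, takes a point from camera to world coordinates). Camera axes: x right, y up, looking along -z (the intrinsics and any distortion apply to the point x, -y, -z); pixel columns grow to the right and rows downward; lengths in mm; the calibration is good to about 2 mm. A picture is of the moment at which its call begins: read the wrist's pose just before it. calibration takes no time and is no camera call; for the wrist camera it gives the pose at the moment of the call.
- r.sign_off(): hands the job in; it is judged then, once.
Trained networks look in the newest picture that a camera, given by its name, has taken for a name from the list of things; names that differ only in an ending like _2 or _b are one class to them, and where a whole thing is asked for, a point or a joint stands for the part that bears it (a point fixed in the world has none). Each returns a list of dicts, best first, with "conf" (0 to 1); they miss things now and then, are a little off and sometimes report something else, mostly with a low value. They report only what shows in the picture. A call takes as long as a camera call. They do not tell look-alikes from the thing itself.
- imaging.recognise(camera, name): "extent" ([left, top, width, height] in pixels, round what is visible of it).
- imaging.mark_of(camera, name): "xy" ([column, row] in pixels: a listed point, or the origin of a listed thing).
The state is a dict: "clock": time; "qpos": joint angles; "qvel": joint speeds; "joint_efforts": joint torques, N m; "eef_pos": TCP position; "tcp_rot": TCP orientation; "contact_force": force on the tool from outside, world axes, zero at the start; "wrist_torque": the same for the moment, N m; "opening": opening from 0.0 (shut) to 1.0 (fully open); "grasp_force": force on a finger pad.
Only numpy, scipy, OpenCV 4.12 (cv2) and the standard library are available. Lean on these libraries where they do the work, as an engineer would, in place of code of your own. Each camera call takes 0.05 s, during which the arm holds its last target. There are 200 camera calls.

## Task

Slide the drying box's cover fully back, lift the roller brush out and lay it flat in the steel tray, and stand every washed filter upright on a white spot of its own in the box, centred, with its tab pointing straight at the black mark in front of that spot. When all of that is done, slide the cover fully shut, and then turn the dial so that its white nose faces the long mark. Leave the other things on the worktop where they are.

Things in the scene. Friction and masses are not known exactly. Their poses are not given: they have to be found in the camera images.
- case: White drying box, fixed. Origin: underside at the compartment's centre; x to the back (away from the robot), y left, z up. Compartment open on top: inside 140 (x) by 400 mm (y), floor at 6 mm height, walls 5 mm thick, rim at 72 mm. Behind it (x 75 to 225 mm) the fan housing, 70 mm high; on its right (y -205 to -295 mm, x -75 to 45 mm) the dial console, 72 mm high.
- cover (a joint): The flat clear plastic cover slides along the box's x on top of the rim: 0 = shut over the compartment, 0.146 m = fully back over the fan housing. About 1.5 N of friction and light damping; it stays where it is left. Its top is 79 mm above the worktop.
- cover_handle (a point): Centre of the cover's bar handle: 12 mm thick along the box's x, 90 mm long along its y, 24 mm tall (79 to 103 mm above the worktop); moves with the cover. Axes as the box.
- dial (a joint): The dial on the console: radians, growing clockwise seen from above, range -0.5 to 2.6. At 0 its white-tipped nose points to the box's -x; at 1.3 it points at the long mark. Stays where it is left (about 0.03 N m of friction).
- dial_grip (a point): On the dial's vertical axis, at mid-height of its grip bar. The bar is black, 12 mm thick, 24 mm tall (79.5 to 103.5 mm above the worktop), and runs from 24 mm on the nose side to 18 mm on the other; below it is a disc 52 mm across. The nose end carries a white pointer on top. The point's x axis points away from the nose.
- dial_mark (a point): The one long black mark on the console beside the dial, 36 mm from its axis, that the nose must face in the end; the short ticks are other settings.
- spot0 (a point): Centre of the white round spot (leftmost) on the compartment floor, 68 mm across; spots are 100 mm apart along the box's y. Axes as the box. Its black mark is straight in front of it, towards the robot (the box's -x): a stripe on the floor from the spot to the front wall, up the wall and over the rim, 72.5 mm from the spot's centre.
- spot1 (a point): Centre of the white round spot (second from left) on the compartment floor, 68 mm across; spots are 100 mm apart along the box's y. Axes as the box. Its black mark is straight in front of it, towards the robot (the box's -x): a stripe on the floor from the spot to the front wall, up the wall and over the rim, 72.5 mm from the spot's centre.
- spot2 (a point): Centre of the white round spot (third from left) on the compartment floor, 68 mm across; spots are 100 mm apart along the box's y. Axes as the box. Its black mark is straight in front of it, towards the robot (the box's -x): a stripe on the floor from the spot to the front wall, up the wall and over the rim, 72.5 mm from the spot's centre.
- spot3 (a point): Centre of the white round spot (rightmost) on the compartment floor, 68 mm across; spots are 100 mm apart along the box's y. Axes as the box. Its black mark is straight in front of it, towards the robot (the box's -x): a stripe on the floor from the spot to the front wall, up the wall and over the rim, 72.5 mm from the spot's centre.
- filter0: Round vacuum filter, loose, 120 g: white body 64 mm across, 30 mm tall; above it a grey round neck 36 mm across up to 60 mm height (grip it here, any way round); one black tab, 16 mm wide, 8 to 22 mm above the underside, out to 46 mm from the axis. All alike; any goes on any spot; may be absent. Origin: centre of the underside, z up, x points to the tab.
- tab0 (a point): Tip of the tab of filter0, 46 mm from its axis, 15 mm above its underside.
- filter1: Round vacuum filter, loose, 120 g: white body 64 mm across, 30 mm tall; above it a grey round neck 36 mm across up to 60 mm height (grip it here, any way round); one black tab, 16 mm wide, 8 to 22 mm above the underside, out to 46 mm from the axis. All alike; any goes on any spot; may be absent. Origin: centre of the underside, z up, x points to the tab.
- tab1 (a point): Tip of the tab of filter1, 46 mm from its axis, 15 mm above its underside.
- filter2: Round vacuum filter, loose, 120 g: white body 64 mm across, 30 mm tall; above it a grey round neck 36 mm across up to 60 mm height (grip it here, any way round); one black tab, 16 mm wide, 8 to 22 mm above the underside, out to 46 mm from the axis. All alike; any goes on any spot; may be absent. Origin: centre of the underside, z up, x points to the tab.
- tab2 (a point): Tip of the tab of filter2, 46 mm from its axis, 15 mm above its underside.
- filter3: Round vacuum filter, loose, 120 g: white body 64 mm across, 30 mm tall; above it a grey round neck 36 mm across up to 60 mm height (grip it here, any way round); one black tab, 16 mm wide, 8 to 22 mm above the underside, out to 46 mm from the axis. All alike; any goes on any spot; may be absent. Origin: centre of the underside, z up, x points to the tab.
- tab3 (a point): Tip of the tab of filter3, 46 mm from its axis, 15 mm above its underside.
- roller: Black roller brush head, loose, 160 g, lying: round, 36 mm across, with square 40 x 40 x 10 mm end caps; 160 mm long over all along its y axis. Origin: on its axis at mid-length, 20 mm above what it lies on. At the start it lies in the compartment under the cover, along the box's y.
- tray: Stainless steel tray, fixed, 140 mm (x) by 230 mm (y), 22 mm high, walls and floor 3 mm. Origin: centre of the underside; z up.
- dustbin: Bystander, not to be disturbed: clear round dust bin of a vacuum cleaner, 110 mm across, 170 mm tall, flap side down.
- jar: Bystander, not to be disturbed: glass jar, 72 mm across, 85 mm tall.
- tin: Bystander, not to be disturbed: low aluminium tin, 56 mm across, 34 mm tall, standing in front of the drying box.
- scoop: Bystander, not to be disturbed: white measuring cup, 64 mm across, 55 mm tall.
Things that resemble listed ones, but are neither listed nor needed, are in the scene too. What is shaped like the filter1 but green or pink is not meant.

How it is judged:
By the outcome, as a careful person would: the job done as asked, in the order asked, and still so for the second after the job is handed in, with the robot touching nothing.
Of filter0, filter1, filter2, filter3 only 3 to 4 are there at a start; the rules pass over those that are not, and their reading is None.
At some moment in a run one of filter0, filter1, filter2, filter3 may be knocked a few centimetres aside while the robot is not near it.
It also fails if it takes over 210 s, if anything falls off the work surface, if the arm or the gripper's body presses on something with over 40 N, if the wrist force passes 120 N, or if a joint passes its speed limit or range.

## Working session

There is one attempt and no reset: what is moved stays moved. The work goes in short steps, Python scripts to look and compute and a tool call to move; the robot and the scene stay as the last step left them, time stands still between calls to the robot, and variables do not carry over. Pictures are saved under pics/ and viewed, at most 15 in all, crops included, and the job is handed in when it is done.

Besides the shell and the picture viewer there is one more tool, called after "Request:" by a JSON object that holds its "name" and its "arguments". step_arm: Moves the arm, as the interface text tells. Its arguments: {"type":"object","properties":{"moves":{"type":"array"},"squeeze":{"type":"number"}},"required":["moves"]}

```bash
mkdir -p pics; cat > h.py <<'E'
import numpy as np, cv2
from rig import telemetry, imaging, r
from scipy.spatial.transform import Rotation as R
def grab(c,fn=None):
    K=imaging.calibration(c); im=imaging.grab_frame(c)
    if fn: cv2.imwrite('pics/'+fn,cv2.cvtColor(im,cv2.COLOR_RGB2BGR))
    return im,K
def px2w(K,uv,z):
    A=np.array([[K['fx'],0,K['cx']],[0,K['fy'],K['cy']],[0,0,1.]])
    p=cv2.undistortPoints(np.array([[uv]],float),A,np.array(K['dist_coeffs'],float))[0,0]
    T=np.array(K['cam_to_world']); d=T[:3,:3]@np.array([p[0],-p[1],-1]); o=T[:3,3]
    return o+d*(z-o[2])/d[2]
def w2px(K,P):
    A=np.array([[K['fx'],0,K['cx']],[0,K['fy'],K['cy']],[0,0,1.]])
    T=np.linalg.inv(np.array(K['cam_to_world'])); q=(T[:3,:3]@np.atleast_2d(P).T).T+T[:3,3]
    q=q*[1,-1,-1]
    return cv2.projectPoints(q,np.zeros(3),np.zeros(3),A,np.array(K['dist_coeffs'],float))[0][:,0]
E
python3 - <<'E'
from h import *
s=telemetry.sense(); print(s['clock'],s['eef_pos'],s['tcp_rot'],s['opening'])
names=dict(case=0,cover_handle=91,dial_grip=91.5,dial_mark=72,spot0=6,filter0=0,tab0=15,roller=26,tray=0,dustbin=0,jar=0,tin=0,scoop=0)
for c in ['scene','top']:
    im,K=grab(c,c+'0.png'); print(c,np.round(np.array(K['cam_to_world'])[:3],2).tolist(),K['fx'])
    for n,z in names.items():
        for m in imaging.mark_of(c,n): 
            if m['conf']>.2: print(c,n,round(m['conf'],2),np.round(m['xy']),np.round(px2w(K,m['xy'],z)))
print(telemetry.sense()['clock'])
E
```

```text
0.0 [ 263.07350325 -566.41372734  230.55798888] [-3.14020435e+00  2.60973057e-06  4.34793421e-01] 0.9990209016410699
scene [[-0.49, -0.64, 0.59, 1356.59], [0.87, -0.37, 0.32, 477.01], [0.02, 0.67, 0.74, 1192.88]] 478.54687840420127
scene case 0.69 [235. 243.] [601. -83.   0.]
scene cover_handle 0.59 [179. 200.] [ 602. -283.   91.]
scene cover_handle 0.57 [240. 217.] [566. -81.  91.]
scene cover_handle 0.56 [341. 289.] [647. 294.  91.]
scene cover_handle 0.41 [232. 187.] [ 470. -172.   91.]
scene dial_grip 0.7 [166. 193.] [ 599. -338.   92.]
scene dial_mark 0.69 [176. 201.] [ 597. -304.   72.]
scene spot0 0.83 [277. 259.] [593.  66.   6.]
scene spot0 0.42 [341. 288.] [589. 277.   6.]
scene filter0 0.96 [342. 288.] [586. 279.   0.]
scene filter0 0.95 [350. 210.] [290. 177.   0.]
scene filter0 0.91 [326. 234.] [422. 149.   0.]
scene filter0 0.81 [402. 219.] [237. 340.   0.]
scene filter0 0.78 [369. 246.] [398. 290.   0.]
scene tab0 0.9 [365. 205.] [256. 214.  15.]
scene tab0 0.7 [327. 221.] [383. 134.  15.]
scene tab0 0.69 [383. 251.] [409. 336.  15.]
scene tab0 0.59 [388. 299.] [560. 4
[... 1148 characters left out ...]
r0 0.76 [148. 198.] [520. 436.   0.]
top filter0 0.66 [189. 235.] [391. 295.   0.]
top filter0 0.56 [155. 153.] [678. 418.   0.]
top tab0 0.79 [241. 233.] [392. 118.  15.]
top tab0 0.65 [214. 274.] [256. 209.  15.]
top tab0 0.62 [157. 188.] [552. 404.  15.]
top tab0 0.61 [167. 288.] [214. 363.  15.]
top tab0 0.56 [177. 230.] [405. 333.  15.]
top tab0 0.56 [209. 174.] [598. 229.  15.]
top tray 0.76 [340. 230.] [ 401. -218.    0.]
top dustbin 0.57 [407. 161.] [ 637. -462.    0.]
top jar 0.71 [155. 153.] [679. 418.   0.]
top jar 0.41 [268. 229.] [406.  25.   0.]
top tin 0.72 [270. 232.] [398.  20.   0.]
top tin 0.62 [180. 230.] [408. 328.   0.]
top scoop 0.62 [408. 197.] [ 510. -459.   -0.]
1.4
```

```bash
python3 - <<'E'
import cv2
a=cv2.imread('pics/top0.png'); cv2.imwrite('pics/top0c.png',cv2.resize(a[110:310,130:430],(800,533),interpolation=cv2.INTER_CUBIC))
b=cv2.imread('pics/scene0.png'); cv2.imwrite('pics/scene0c.png',cv2.resize(b[150:360,120:420],(800,560),interpolation=cv2.INTER_CUBIC))
E
```

```text
(no output)
```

View pics/top0c.png

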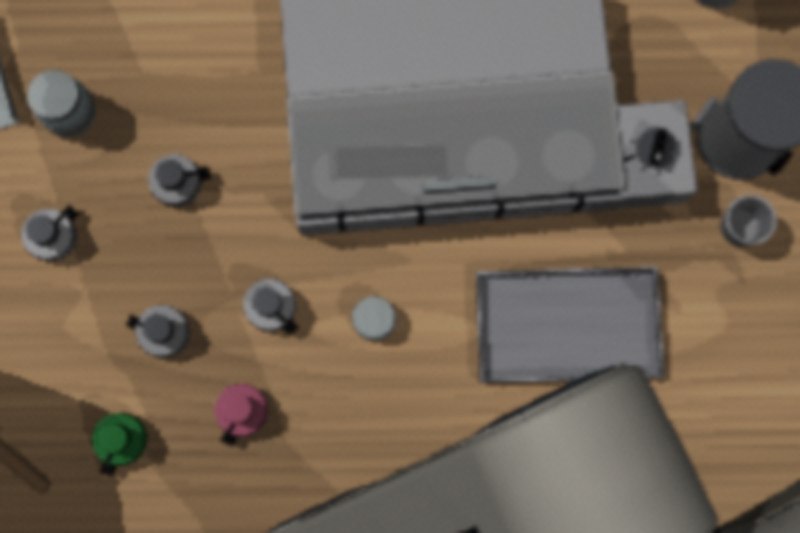

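View pics/scene0c.png

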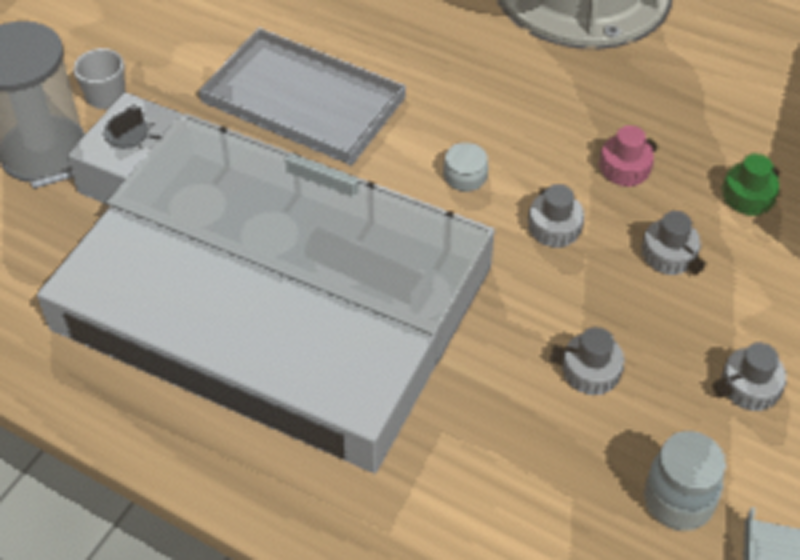

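Four grey/white filters stand at crop pixels (175,180), (48,233), (162,330) and (270,305). The pink (241,410) and green (119,440) ones are decoys. The aluminium tin is at (375,318), and the roller shows under the cover at (388,160). Next I move the wrist camera over the box.

```bash
cat >> h.py <<'E'
def plan(*P):
    """P: (x,y,z,yaw) targets; prints [turn],[shift] relative to current pose"""
    s=telemetry.sense(); R0=R.from_euler('xyz',s['tcp_rot']); p0=np.array(s['eef_pos'])
    print('t',round(s['clock'],1),'pos',np.round(p0,1),'yaw',round(s['tcp_rot'][2],3),'q6',round(s['qpos'][5],2),'open',round(s['opening'],2),'g',np.round(s['grasp_force'],1))
    for x,y,z,w in P:
        dR=(R0.inv()*R.from_euler('xyz',[np.pi,0,w])).as_rotvec()/np.radians(45)
        d=R0.inv().apply(np.array([x,y,z])-p0)/200
        n=max(np.linalg.norm(d)*4,np.linalg.norm(dR)*45/8.59)
        print((x,y,z,w),[np.round(dR,3).tolist(),np.round(d,4).tolist()],'rows',round(n,1))
E
python3 - <<'E'
from h import *
plan((350,-400,330,1.0),(440,-300,350,1.3))
E
```

```text
t 1.4 pos [ 263.2 -566.9  231.3] yaw 0.435 q6 -0.0 open 1.0 g 0.0
(350, -400, 330, 1.0) [[-0.0, 0.0, -0.72], [0.7448, -0.574, -0.4937]] rows 4.2
(440, -300, 350, 1.3) [[-0.0, 0.0, -1.102], [1.3636, -0.8379, -0.5937]] rows 6.8
```

Request:
{"name": "step_arm", "arguments": {"moves": [[[0,0,-0.4],[0.5,-0.35,-0.3],1],[[0,0,-0.7],[0.98,-0.6,-0.55],1],[[0,0,-0.95],[1,-0.6,-0.59],1],[[0,0,-0.95],[1,-0.6,-0.59],1],[[0,0,-0.95],[1,-0.6,-0.59],1],[[0,0,-0.95],[1,-0.6,-0.59],1]]}}

```text
clock: 2.0
eef_pos: [396.8, -371.4, 352.4]
tcp_rot: [3.137, 0.0, 1.188]
contact_force: [-0.5, -0.4, 0.2]
opening: 1.001
grasp_force: 0.0
```

```bash
python3 - <<'E'
from h import *
plan((460,-250,350,1.65),(460,-200,350,1.65),(460,-90,350,1.65))
E
```

```text
t 2.0 pos [ 396.8 -371.4  352.4] yaw 1.188 q6 -0.37 open 1.0 g 0.0
(460, -250, 350, 1.65) [[0.005, 0.002, -0.588], [0.6808, 0.0667, 0.0119]] rows 3.1
(460, -200, 350, 1.65) [[0.005, 0.002, -0.588], [0.9128, -0.0266, 0.0114]] rows 3.7
(460, -90, 350, 1.65) [[0.005, 0.002, -0.588], [1.4231, -0.2319, 0.0104]] rows 5.8
```

Request:
{"name": "step_arm", "arguments": {"moves": [[[0,0,-0.19],[0.25,0,0],1],[[0,0,-0.38],[0.5,0,0],1],[[0,0,-0.588],[0.75,-0.02,0.01],1],[[0,0,-0.588],[1,-0.06,0.01],1],[[0,0,-0.588],[1,-0.06,0.01],1],[[0,0,-0.588],[1,-0.06,0.01],1]]}}

```text
clock: 2.6
eef_pos: [459.2, -183.6, 347.2]
tcp_rot: [-3.141, 0.001, 1.644]
contact_force: [0.2, -0.0, 0.7]
opening: 1.003
grasp_force: 0.0
```

```bash
python3 - <<'E'
from h import *
im,K=grab('wrist','w1.png')
print(np.round(np.array(K['cam_to_world'])[:3],2).tolist(),K['fx'])
for n,z in dict(cover_handle=91,spot0=6,roller=26,dial_grip=91,dial_mark=72).items():
    for m in imaging.mark_of('wrist',n): print(n,round(m['conf'],2),np.round(m['xy']),np.round(px2w(K,m['xy'],z),1))
plan((460,-90,350,1.65))
E
```

```text
[[1.0, -0.07, -0.02, 453.34], [0.07, 0.96, 0.28, -111.7], [-0.0, -0.28, 0.96, 489.43]] 340.93433027563646
cover_handle 0.68 [379.  94.] [558.3 -86.4  91. ]
dial_grip 0.56 [388. 293.] [ 607.6 -333.    91. ]
dial_mark 0.64 [380. 261.] [ 595.6 -296.9   72. ]
t 2.9 pos [ 458.7 -185.4  347.2] yaw 1.641 q6 -0.46 open 1.0 g 0.0
(460, -90, 350, 1.65) [[-0.0, 0.0, -0.012], [0.4756, 0.0398, -0.0142]] rows 1.9
```

View pics/w1.png

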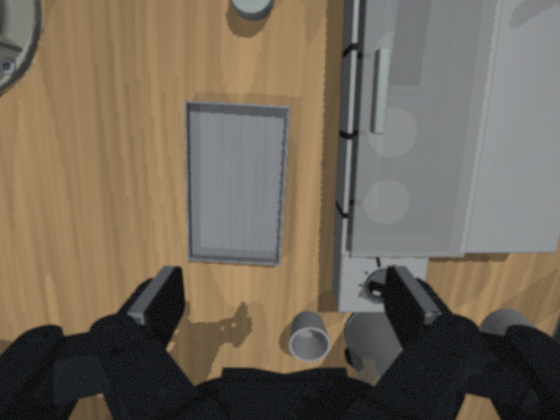

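The wrist view shows the handle at px (379,90), rim marks at (351,48), (346,133) and (341,209), the tray centre near (238,184), and the dial near (385,290).

```bash
python3 - <<'E'
from h import *
im,K=grab('wrist')
for n,z,P in [('rim',72,[(350,48),(346,133),(342,209)]),('handle',103,[(378,47),(378,132)]),('tray',22,[(186,102),(288,106),(279,265),(189,262)])]:
    print(n,[np.round(px2w(K,p,z)[:2],1).tolist() for p in P])
im,K=grab('top')
print('top rim',[np.round(px2w(K,(130+u*.375,110+v*.375),72)[:2],1).tolist() for u,v in [(341,219),(421,213),(499,208),(579,202)]])
plan((558,-87,180,1.645),(558,-87,90,1.645))
E
```

```text
rim [[523.0, -40.6], [529.3, -135.2], [535.5, -230.1]]
handle [[547.1, -42.7], [559.2, -129.8]]
tray [[323.5, -112.2], [458.1, -108.5], [461.2, -337.8], [325.9, -342.6]]
top rim [[521.0, 57.4], [527.2, -41.8], [532.2, -138.7], [538.4, -238.3]]
t 3.0 pos [ 458.8 -185.1  347.2] yaw 1.641 q6 -0.46 open 1.0 g 0.0
(558, -87, 180, 1.645) [[-0.0, -0.0, -0.005], [0.4543, 0.5295, 0.8358]] rows 4.4
(558, -87, 90, 1.645) [[-0.0, -0.0, -0.005], [0.4543, 0.5296, 1.2858]] rows 5.9
```

Request:
{"name": "step_arm", "arguments": {"moves": [[[0,0,0.01],[0.25,0.05,0.0],1],[[0,0,0.01],[0.454,0.2,0.1],1],[[0,0,0.01],[0.454,0.4,0.3],0.4],[[0,0,0.01],[0.454,0.52,0.5],0.4],[[0,0,0.01],[0.454,0.52,0.7],0.4],[[0,0,0.01],[0.454,0.52,0.8],0.4],[[0,0,0.01],[0.454,0.52,0.8],0.4]]}}

```text
clock: 3.7
eef_pos: [554.1, -86.1, 183.8]
tcp_rot: [-3.135, -0.001, 1.634]
contact_force: [0.5, -0.5, -0.1]
opening: 0.699
grasp_force: 0.0
```

```bash
python3 - <<'E'
from h import *
im,K=grab('wrist','w2.png')
for n,z in dict(cover_handle=91).items():
    for m in imaging.mark_of('wrist',n): print(n,round(m['conf'],2),np.round(m['xy']),np.round(px2w(K,m['xy'],z),1))
for c in ['top','scene']:
    imaging.grab_frame(c); K=imaging.calibration(c)
    for m in imaging.mark_of(c,'cover_handle'): print(c,round(m['conf'],2),np.round(m['xy']),np.round(px2w(K,m['xy'],91),1))
plan((557,-87,86,1.633))
E
```

```text
cover_handle 0.55 [291. 209.] [557.6 -82.6  91. ]
top 0.81 [301. 182.] [548.8 -86.1  91. ]
top 0.24 [233. 225.] [409.6 138.5  91. ]
scene 0.59 [242. 214.] [553.6 -81.9  91. ]
scene 0.32 [230. 186.] [ 469.8 -180.3   91. ]
t 4.0 pos [557.2 -86.5 189.2] yaw 1.635 q6 -0.22 open 0.7 g 0.0
(557, -87, 86, 1.633) [[0.004, 0.001, 0.002], [-0.0019, -0.0027, 0.5158]] rows 2.1
```

View pics/w2.png

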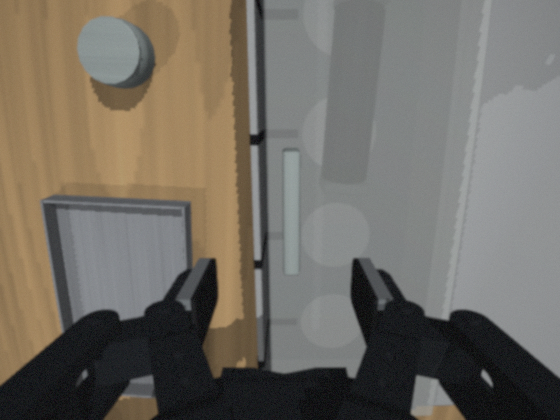

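The handle spans px (291,150) to (291,275), between the fingers. Descending to grip it.

Request:
{"name": "step_arm", "arguments": {"moves": [[[0,0,0],[0,0,0.25],0.4],[[0,0,0],[0,0,0.5],0.4],[[0,0,0],[0,0,0.515],0.4],[[0,0,0],[0,0,0.515],-1],[[0,0,0],[0,0,0.515],-1],[[0,0,0],[0,0,0.515],-1],[[0,0,0],[0,0,0.515],-1],[[0,0,0],[0,0,0.515],-1]], "squeeze": 30}}

```text
clock: 4.8
eef_pos: [558.1, -86.4, 86.9]
tcp_rot: [3.137, 0.001, 1.635]
contact_force: [-0.2, -0.3, 7.4]
opening: 0.126
grasp_force: 33.5
```

```bash
python3 - <<'E'
from h import *
s=telemetry.sense(); p=np.array(s['eef_pos']); th=0.062
c=lambda d: (p[0]+d*np.cos(th),p[1]+d*np.sin(th),p[2],s['tcp_rot'][2])
print(s['contact_force'])
plan(c(75),c(150))
E
```

```text
[-0.20779386 -0.30876963  7.42040614]
t 4.8 pos [558.1 -86.4  86.9] yaw 1.635 q6 -0.22 open 0.13 g 33.5
(np.float64(632.923028887038), np.float64(-81.79730458455646), np.float64(86.92005699287294), np.float64(1.6351505048275428)) [[0.005, 0.001, 0.0], [-0.0009, 0.375, 0.0016]] rows 1.5
(np.float64(707.7789250571716), np.float64(-77.15028311202585), np.float64(86.92005699287294), np.float64(1.6351505048275428)) [[0.005, 0.001, 0.0], [-0.0018, 0.75, 0.0032]] rows 3.0
```

Gripped. I slide along tool +y, a little past 146 mm, so the stop sets the end.

Request:
{"name": "step_arm", "arguments": {"moves": [[[0,0,0],[0,0.12,0],-1],[[0,0,0],[0,0.25,0],-1],[[0,0,0],[0,0.38,0],-1],[[0,0,0],[0,0.5,0],-1],[[0,0,0],[0,0.62,0],-1],[[0,0,0],[0,0.7,0],-1],[[0,0,0],[0,0.735,0],-1],[[0,0,0],[0,0.735,0],-1]]}}

```text
clock: 5.6
eef_pos: [691.8, -77.1, 86.5]
tcp_rot: [-3.117, -0.002, 1.636]
contact_force: [-49.7, -1.4, 43.8]
opening: 0.132
grasp_force: 41.3
```

Request:
{"name": "step_arm", "arguments": {"moves": [[[0,0,0],[0,0.0,0],-1]]}}

```text
clock: 5.7
eef_pos: [691.8, -77.1, 86.6]
tcp_rot: [-3.119, -0.002, 1.635]
contact_force: [-47.6, -1.0, 41.5]
opening: 0.132
grasp_force: 40.7
```

Request:
{"name": "step_arm", "arguments": {"moves": [[[0,0,0],[0,-0.05,0],-1],[[0,0,0],[0,-0.055,0],-1],[[0,0,0],[0,-0.055,0],-1]]}}

```text
clock: 6.0
eef_pos: [691.5, -77.1, 86.7]
tcp_rot: [-3.142, -0.0, 1.635]
contact_force: [-8.9, 1.4, 12.4]
opening: 0.129
grasp_force: 34.9
```

```bash
python3 - <<'E'
from h import *
grab('wrist','w3.png'); s=telemetry.sense(); print(s['contact_force'],s['eef_pos'])
E
```

```text
[-8.20859281  1.58732863 12.88669773] [691.54239938 -77.14662853  86.66354114]
```

View pics/w3.png

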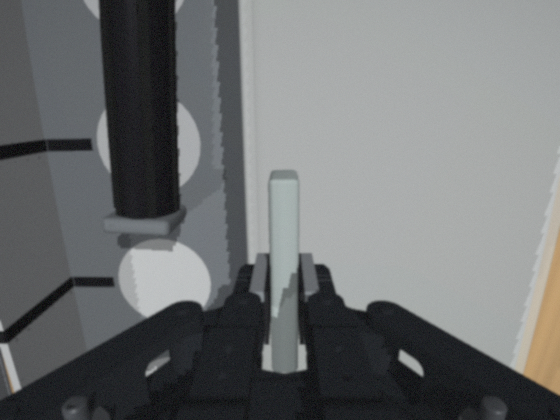

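Request:
{"name": "step_arm", "arguments": {"moves": [[[0,0,0],[0,-0.01,0],-0.3],[[0,0,0],[0,-0.01,0],-0.3],[[0,0,0],[0,-0.01,0],-0.3],[[0,0,0],[0,-0.01,-0.15],-0.2],[[0,0,0],[0,-0.1,-0.4],-0.2],[[0,0,0],[0.0,-0.3,-0.6],0.4],[[0,0,0],[0.0,-0.45,-0.8],0.4],[[0,0,0],[0.0,-0.45,-0.99],0.4]]}}

```text
clock: 6.85
eef_pos: [598.6, -83.3, 282.9]
tcp_rot: [-3.138, -0.0, 1.635]
contact_force: [0.8, 0.7, 0.0]
opening: 0.697
grasp_force: 0.0
```

Request:
{"name": "step_arm", "arguments": {"moves": [[[0,0,0],[0.05,0,-0.2],0.4],[[0,0,0],[0.1,0,-0.3],0.4],[[0,0,0],[0.1,0,-0.3],0.4]]}}

```text
clock: 7.15
eef_pos: [602.5, -62.7, 346.4]
tcp_rot: [3.135, 0.001, 1.635]
contact_force: [-0.4, -0.7, -0.3]
opening: 0.703
grasp_force: 0.0
```

```bash
python3 - <<'E'
from h import *
im,K=grab('wrist','w4.png'); 
for n,z in dict(roller=26,spot0=6,cover_handle=91,dial_grip=91,dial_mark=72).items():
    for m in imaging.mark_of('wrist',n): print(n,round(m['conf'],2),np.round(m['xy']),np.round(px2w(K,m['xy'],z),1))
im,K=grab('top')
for n,z in dict(roller=26,spot0=6,cover_handle=91).items():
    for m in imaging.mark_of('top',n): print('top',n,round(m['conf'],2),np.round(m['xy']),np.round(px2w(K,m['xy'],z),1))
plan()
E
```

```text
roller 0.83 [288. 118.] [605.3  -1.4  26. ]
spot0 0.97 [282.  63.] [593.6  68.7   6. ]
spot0 0.94 [282. 140.] [599.  -31.5   6. ]
spot0 0.85 [281. 205.] [ 603.8 -126.3    6. ]
spot0 0.83 [282. 274.] [ 613.2 -238.     6. ]
spot0 0.18 [142.  86.] [407.   28.3   6. ]
cover_handle 0.72 [354. 188.] [688.5 -76.1  91. ]
cover_handle 0.45 [283. 142.] [600.4 -26.3  91. ]
dial_grip 0.75 [274. 361.] [ 606.3 -331.9   91. ]
dial_mark 0.86 [268. 331.] [ 596.  -296.2   72. ]
dial_mark 0.43 [281. 139.] [597.6 -25.   72. ]
top roller 0.7 [345. 169.] [ 607.3 -240.1   26. ]
top roller 0.66 [272. 168.] [611.8   9.7  26. ]
top spot0 0.98 [312. 170.] [ 609.2 -126.8    6. ]
top spot0 0.75 [257. 175.] [595.8  63.5   6. ]
top spot0 0.56 [346. 169.] [ 611.4 -246.1    6. ]
top cover_handle 0.78 [297. 140.] [693.2 -75.6  91. ]
top cover_handle 0.45 [190. 234.] [383.4 275.   91. ]
t 7.7 pos [600.7 -63.5 341.5] yaw 1.635 q6 -0.17 open 0.7 g 0.0
```

View pics/w4.png

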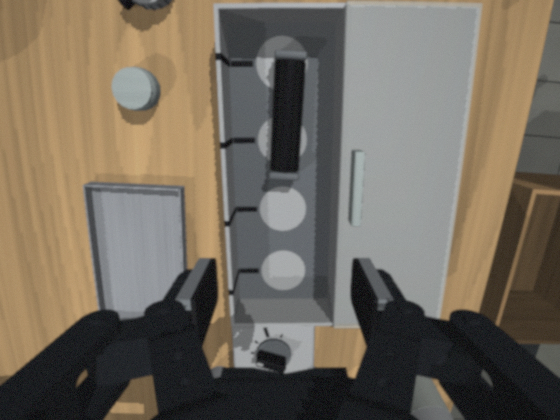

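The compartment is fully open. The roller runs from px (289,52) to (284,177), between the two left spots. The cover is at its rear stop, with the handle at (357,187).

```bash
python3 - <<'E'
from h import *
im,K=grab('wrist')
for p in [(290,58),(285,172)]: print(np.round(px2w(K,p,44),1))
g=im.mean(2); 
m=(im.max(2)<45).astype(np.uint8); m[:45]=0; m[190:]=0; m[:,:262]=0; m[:,325:]=0
n,l,st,ce=cv2.connectedComponentsWithStats(m); k=1+np.argmax(st[1:,4]); pts=np.argwhere(l==k)[:,::-1].astype(np.float32)
rc=cv2.minAreaRect(pts); print(rc); c=np.array(rc[0])
W=np.array([px2w(K,p,35)[:2] for p in cv2.boxPoints(rc)]); print(W.round(1),W.mean(0))
plan((606,-2,150,1.633),(606,-2,12,1.633))
E
```

```text
[598.6  69.   44. ]
[601.6 -69.5  44. ]
((289.88055419921875, 114.79203796386719), (29.268360137939453, 113.61445617675781), 3.814074993133545)
[[583.7 -70.3]
 [585.3  70.3]
 [621.1  70.4]
 [622.6 -70.4]] [6.03158087e+02 2.76287693e-02]
t 7.7 pos [600.8 -63.4 341.7] yaw 1.635 q6 -0.17 open 0.7 g 0.0
(606, -2, 150, 1.633) [[-0.001, -0.0, 0.002], [0.3046, 0.0466, 0.9587]] rows 4.0
(606, -2, 12, 1.633) [[-0.001, -0.0, 0.002], [0.3044, 0.0472, 1.6487]] rows 6.7
```

Request:
{"name": "step_arm", "arguments": {"moves": [[[0,0,0],[0.15,0.02,0.2],0.4],[[0,0,0],[0.315,0.035,0.4],0.4],[[0,0,0],[0.315,0.035,0.65],0.4],[[0,0,0],[0.315,0.035,0.9],0.4],[[0,0,0],[0.315,0.035,1.0],0.4],[[0,0,0],[0.315,0.035,1.0],0.4],[[0,0,0],[0.315,0.035,1.0],0.4]]}}

```text
clock: 8.4
eef_pos: [604.3, -0.0, 142.8]
tcp_rot: [3.142, 0.0, 1.635]
contact_force: [-0.3, 0.2, 0.1]
opening: 0.701
grasp_force: 0.0
```

Request:
{"name": "step_arm", "arguments": {"moves": [[[0,0,0],[0,0,0.2],0.4],[[0,0,0],[0,0,0.4],0.4],[[0,0,0],[0,0,0.6],0.4],[[0,0,0],[0,0,0.645],0.4],[[0,0,0],[0,0,0.645],-1],[[0,0,0],[0,0,0.645],-1],[[0,0,0],[0,0,0.645],-1],[[0,0,0],[0,0,0.645],-1]], "squeeze": 40}}

```text
clock: 9.2
eef_pos: [605.7, 0.0, 15.6]
tcp_rot: [3.138, 0.0, 1.635]
contact_force: [-0.6, 0.3, 8.5]
opening: 0.406
grasp_force: 40.3
```

```bash
python3 - <<'E'
from h import *
s=telemetry.sense(); print(s['contact_force'])
plan((604,0,150,1.633),(393,-223,160,1.583),(393,-223,18,1.583))
E
```

```text
[-0.60997271  0.25420402  8.49440259]
t 9.2 pos [605.7   0.   15.6] yaw 1.635 q6 -0.07 open 0.41 g 40.3
(604, 0, 150, 1.633) [[0.005, 0.0, 0.002], [0.0003, -0.0057, -0.6721]] rows 2.7
(393, -223, 160, 1.583) [[0.005, 0.0, 0.066], [-1.0449, -1.1298, -0.7263]] rows 6.8
(393, -223, 18, 1.583) [[0.005, 0.0, 0.066], [-1.0447, -1.1326, -0.0163]] rows 6.2
```

Request:
{"name": "step_arm", "arguments": {"moves": [[[0,0,0],[0,0,-0.2],-1],[[0,0,0],[0,0,-0.4],-1],[[0,0,0],[0,0,-0.65],-1],[[0,0,0],[-0.18,-0.18,-0.72],-1],[[0,0,0],[-0.35,-0.36,-0.72],-1],[[0,0,0.03],[-0.5,-0.53,-0.72],-1],[[0,0,0.066],[-0.67,-0.7,-0.72],-1],[[0,0,0.066],[-0.83,-0.88,-0.72],-1]]}}

```text
clock: 10.0
eef_pos: [437.8, -178.1, 158.3]
tcp_rot: [3.14, 0.001, 1.583]
contact_force: [0.3, -0.6, -2.3]
opening: 0.406
grasp_force: 40.5
```

```bash
python3 - <<'E'
from h import *
plan((393,-223,70,1.583),(393,-223,14,1.583))
E
```

```text
t 10.0 pos [ 437.8 -178.1  158.3] yaw 1.583 q6 -0.4 open 0.41 g 40.5
(393, -223, 70, 1.583) [[0.002, 0.001, -0.0], [-0.2215, -0.2275, 0.4413]] rows 2.2
(393, -223, 14, 1.583) [[0.002, 0.001, -0.0], [-0.2212, -0.228, 0.7213]] rows 3.2
```

Request:
{"name": "step_arm", "arguments": {"moves": [[[0,0,0],[-0.1,-0.1,0],-1],[[0,0,0],[-0.2,-0.2,0.1],-1],[[0,0,0],[-0.2,-0.2,0.3],-1],[[0,0,0],[-0.2,-0.2,0.45],-1],[[0,0,0],[-0.2,-0.2,0.45],-1],[[0,0,0],[-0.2,-0.2,0.45],-1]]}}

```text
clock: 10.6
eef_pos: [399.4, -217.4, 68.0]
tcp_rot: [-3.141, -0.0, 1.583]
contact_force: [0.7, 0.8, -0.7]
opening: 0.406
grasp_force: 40.4
```

```bash
python3 - <<'E'
from h import *
im,K=grab('top')
for m in imaging.mark_of('top','tray'): print(m['conf'],px2w(K,m['xy'],0))
plan((393,-223,13,1.583))
E
```

```text
0.44 [582.21501848 274.87411315   0.        ]
t 10.7 pos [ 400.5 -217.8   68.9] yaw 1.583 q6 -0.51 open 0.41 g 40.4
(393, -223, 13, 1.583) [[0.003, 0.002, 0.001], [-0.025, -0.0386, 0.2796]] rows 1.1
```

Request:
{"name": "step_arm", "arguments": {"moves": [[[0,0,0],[-0.025,-0.035,0.1],-1],[[0,0,0],[-0.025,-0.035,0.2],-1],[[0,0,0],[-0.025,-0.035,0.275],-1],[[0,0,0],[-0.025,-0.035,0.277],-1],[[0,0,0],[-0.025,-0.035,0.277],0.3],[[0,0,0],[-0.025,-0.035,0.277],0.3],[[0,0,0],[-0.025,-0.035,0.277],0.3],[[0,0,0],[-0.025,-0.035,0.277],0.3]]}}

```text
clock: 11.5
eef_pos: [392.9, -222.7, 12.6]
tcp_rot: [3.14, 0.001, 1.583]
contact_force: [-0.2, -0.6, 0.8]
opening: 0.652
grasp_force: 0.0
```

Request:
{"name": "step_arm", "arguments": {"moves": [[[0,0,0],[0,0,-0.2],0.3],[[0,0,0],[0,0,-0.45],0.3],[[0,0,0],[0.1,0,-0.7],0.3],[[0,0,0],[0.3,0,-0.95],0.3],[[0,0,0],[0.55,0,-0.99],0.3],[[0,0,0],[0.8,0,-1],0.3],[[0,0,0],[1,0,-1],0.3],[[0,0,0],[1,0,-1],0.3]]}}

```text
clock: 12.3
eef_pos: [389.5, -18.1, 212.7]
tcp_rot: [3.14, -0.001, 1.588]
contact_force: [-1.1, -0.4, -0.5]
opening: 0.652
grasp_force: 0.0
```

```bash
cat > look.py <<'E'
from h import *
import sys
def look(c,fn=None):
    im,K=grab(c,fn); out={}
    for n,z in [('filter0',0),('tab0',15),('spot0',6)]:
        out[n]=[(m['conf'],*px2w(K,m['xy'],z)[:2]) for m in imaging.mark_of(c,n) if m['conf']>.3]
    for f in out['filter0']:
        t=[(f"{np.degrees(np.arctan2(b-f[2],a-f[1])):.0f}deg r{np.hypot(a-f[1],b-f[2]):.0f}") for _,a,b in out['tab0'] if np.hypot(a-f[1],b-f[2])<65]
        print(c,'filter %.2f (%.1f %.1f)'%f,t)
    for f in out['spot0']: print(c,'spot %.2f (%.1f %.1f)'%f)
    return im,K
E
python3 - <<'E'
from look import *
look('top'); look('wrist','w5.png'); look('scene')
im,K=grab('scene','s5.png'); cv2.imwrite('pics/s5c.png',cv2.resize(cv2.imread('pics/s5.png')[150:360,120:420],(800,560)))
plan((415,40,300,1.583))
E
```

```text
top filter 0.88 (518.9 435.4) ['-36deg r60']
top filter 0.88 (590.3 271.2) ['-74deg r35']
top filter 0.79 (248.2 348.2) ['168deg r35']
top filter 0.78 (291.8 206.2) ['169deg r27']
top filter 0.60 (400.4 292.7) ['86deg r43']
top filter 0.54 (424.4 153.1) ['-128deg r53']
top spot 0.91 (603.3 -36.8)
top spot 0.65 (629.9 -251.3)
top spot 0.58 (591.7 77.7)
wrist spot 0.83 (596.2 -32.0)
wrist spot 0.64 (595.1 70.7)
wrist spot 0.62 (601.7 -129.4)
wrist spot 0.31 (593.9 -77.8)
scene filter 0.85 (511.0 438.2) ['-28deg r54']
scene filter 0.80 (401.4 288.1) ['91deg r41']
scene filter 0.76 (420.8 148.6) ['-148deg r46']
scene filter 0.76 (248.1 344.2) ['-174deg r36']
scene filter 0.60 (305.7 185.7) ['143deg r62']
scene spot 0.91 (607.4 -128.1)
scene spot 0.80 (598.2 59.7)
scene spot 0.75 (619.8 -226.6)
scene spot 0.61 (605.0 -35.1)
t 12.9 pos [389.9 -22.9 211.8] yaw 1.582 q6 -0.07 open 0.65 g 0.0
(415, 40, 300, 1.583) [[-0.0, -0.0, -0.001], [0.3131, 0.129, -0.441]] rows 2.2
```

View pics/s5c.png

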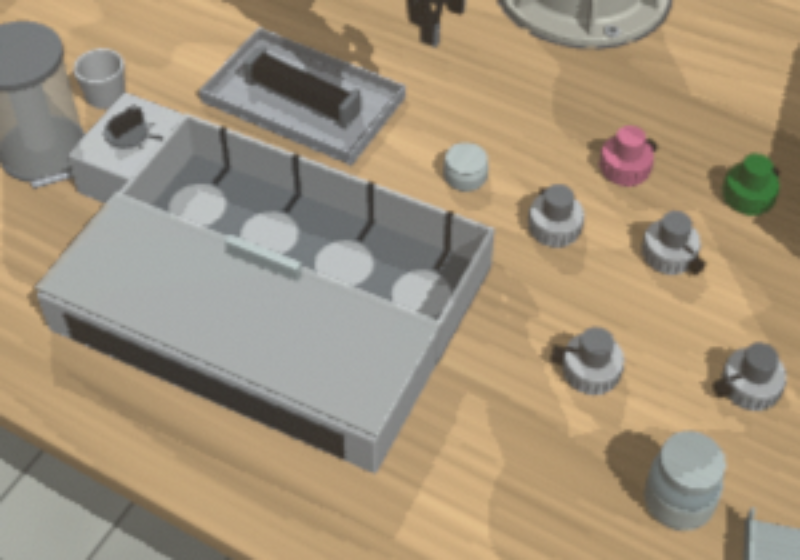

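The roller lies flat in the tray (crop (305,88)), all four spots are clear, and four grey filters remain. Next I measure the spots precisely from above.

Request:
{"name": "step_arm", "arguments": {"moves": [[[0,0,0],[-0.04,0.25,-0.2],0.3],[[0,0,-0.03],[-0.08,0.5,-0.4],0.3],[[0,0,-0.065],[-0.12,0.75,-0.6],0.3],[[0,0,-0.065],[-0.16,0.98,-0.65],0.3],[[0,0,-0.065],[-0.16,0.98,-0.65],0.3],[[0,0,-0.065],[-0.16,0.98,-0.65],0.3],[[0,0,-0.065],[-0.16,0.98,-0.65],0.3],[[0,0,-0.065],[-0.16,0.98,-0.65],0.3]]}}

```text
clock: 13.75
eef_pos: [584.9, -52.0, 340.8]
tcp_rot: [-3.139, -0.0, 1.634]
contact_force: [-0.0, 0.4, 0.3]
opening: 0.653
grasp_force: 0.0
```

```bash
cat > spots.py <<'E'
from h import *
def spots(c,fn=None,seeds=((593.6,68.7),(599,-31.5),(604,-128),(611,-233))):
    im,K=grab(c,fn); g=cv2.cvtColor(im,cv2.COLOR_RGB2GRAY); res=[]
    for s in seeds:
        # rectify a 100x100mm floor patch at 2px/mm
        uu=np.array([[s[0]+i/2-50,s[1]+j/2-50,6.] for i in range(200) for j in range(200)])
        p=w2px(K,uu).astype(np.float32).reshape(200,200,2)
        patch=cv2.remap(g,p[...,0],p[...,1],cv2.INTER_LINEAR)
        _,b=cv2.threshold(patch,0,255,cv2.THRESH_OTSU)
        n,l,st,ce=cv2.connectedComponentsWithStats(b)
        cand=[k for k in range(1,n) if st[k,4]>4000]
        if not cand: res.append(None); continue
        k=min(cand,key=lambda k:np.hypot(*(ce[k]-100)))
        (cx,cy),(d1,d2),_=cv2.fitEllipse(max(cv2.findContours((l==k).astype(np.uint8),0,2)[0],key=len))
        res.append((round(s[0]+cy/2-50,1),round(s[1]+cx/2-50,1),round(d1/2,1),round(d2/2,1),st[k,4]/4))
    return res
E
python3 - <<'E'
from spots import *
for c in ['wrist','top','scene']:
    print(c)
    for x in spots(c,'sp_%s.png'%c): print(x)
plan()
E
```

```text
wrist
(593.4, 58.5, 46.8, 71.0, np.float64(2389.75))
(599.9, -31.4, 67.3, 68.5, np.float64(3662.25))
(606.9, -131.2, 66.9, 68.5, np.float64(3647.5))
(613.8, -230.4, 67.2, 68.2, np.float64(3651.0))
top
(591.9, 46.2, 59.3, 93.7, np.float64(4523.75))
(609.6, -30.4, 58.7, 104.2, np.float64(4414.75))
(606.2, -130.2, 80.8, 94.6, np.float64(6338.5))
(615.8, -233.9, 67.1, 68.0, np.float64(3620.0))
scene
(602.3, 70.5, 76.3, 113.2, np.float64(4907.0))
(617.5, -31.7, 78.5, 100.0, np.float64(5543.0))
(615.6, -130.9, 76.1, 87.8, np.float64(4495.5))
(628.8, -230.7, 77.4, 96.1, np.float64(5515.25))
t 13.9 pos [585.1 -51.9 341.5] yaw 1.634 q6 -0.15 open 0.65 g 0.0
```

Spots fit from the wrist camera: about (593,68.3), (599.9,-31.4), (606.9,-131.2) and (613.8,-230.4), box yaw 0.070. Next is filter A.

Request:
{"name": "step_arm", "arguments": {"moves": [[[0,0,0],[0.2,-0.15,0],0.3],[[0,0,0],[0.35,-0.35,0.1],0.3],[[0,0,0],[0.5,-0.55,0.2],0.3],[[0,0,0],[0.65,-0.75,0.3],0.3],[[0,0,0],[0.7,-0.86,0.4],0.3],[[0,0,0],[0.7,-0.86,0.45],0.3],[[0,0,0],[0.7,-0.86,0.45],0.3],[[0,0,0],[0.7,-0.86,0.45],0.3]]}}

```text
clock: 14.7
eef_pos: [406.8, 76.6, 252.6]
tcp_rot: [3.14, 0.0, 1.634]
contact_force: [-0.3, -0.0, 0.7]
opening: 0.653
grasp_force: 0.0
```

```bash
python3 - <<'E'
from look import *
im,K=look('wrist','w6.png'); look('wrist'); look('top')
plan()
s=(418,147)
uu=np.array([[s[0]-i/3+65,s[1]-j/3+65,22.] for i in range(390) for j in range(390)])
p=w2px(K,uu).astype(np.float32).reshape(390,390,2)
a=cv2.remap(im,p[...,0],p[...,1],cv2.INTER_LINEAR)[...,::-1]
cv2.imwrite('pics/w6c.png',np.hstack([cv2.resize(im[...,::-1],(520,390)),a[:,:280]]))
E
```

```text
wrist filter 0.97 (417.8 153.8) ['-139deg r42']
wrist filter 0.79 (291.6 190.4) ['153deg r50']
wrist spot 0.68 (593.3 69.8)
wrist spot 0.56 (599.3 -30.3)
wrist spot 0.34 (595.7 -75.2)
wrist filter 0.84 (417.8 156.5) ['-136deg r43']
wrist filter 0.62 (288.0 186.6) []
wrist spot 0.62 (614.8 -233.5)
wrist spot 0.59 (597.7 -33.8)
top filter 0.84 (402.5 297.5) ['87deg r30']
top filter 0.74 (255.3 338.0) ['141deg r37']
top filter 0.72 (420.2 152.7) ['-126deg r57']
top filter 0.72 (590.0 272.2) ['-69deg r46']
top filter 0.63 (290.3 196.4) ['162deg r40']
top spot 0.84 (617.6 -237.6)
top spot 0.79 (602.7 -134.6)
top spot 0.67 (590.9 -32.7)
top spot 0.61 (580.2 67.4)
t 15.3 pos [405.8  76.7 251.9] yaw 1.634 q6 0.12 open 0.65 g 0.0
```

View pics/w6c.png

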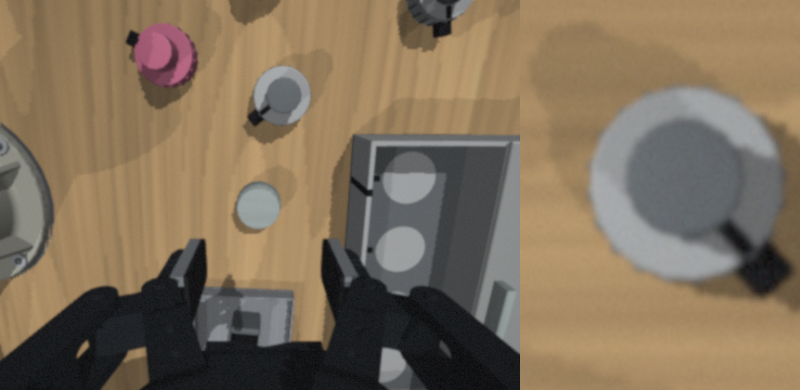

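Filter A is at px (285,97) in the left panel, and the rectified patch shows the tab clearly at lower right. I'm writing a measuring helper for this.

```bash
cat > meas.py <<'E'
from h import *
def rect(im,K,s,z,h=75,q=2):
    n=2*h*q
    g=np.mgrid[0:n,0:n]; X=s[0]-h+g[0]/q; Y=s[1]-h+g[1]/q
    p=w2px(K,np.stack([X,Y,X*0+z],-1).reshape(-1,3)).astype(np.float32).reshape(n,n,2)
    return cv2.remap(im,p[...,0],p[...,1],cv2.INTER_LINEAR)
def meas(s,z0=0,c='wrist',case=False):
    im,K=grab(c); q=2;h=75; s=np.array(s[:2],float)
    for _ in range(2):
        a=rect(im,K,s,z0+30); hsv=cv2.cvtColor(a,cv2.COLOR_RGB2HSV)
        m=((hsv[...,1]<60)&(hsv[...,2]>70)).astype(np.float32)
        yy,xx=np.mgrid[-80:81,-80:81]/q; rr=np.hypot(xx,yy)
        k=np.where((rr<32)&(rr>19),1./((rr<32)&(rr>19)).sum(),0)-np.where((rr>32.5)&(rr<37),1./((rr>32.5)&(rr<37)).sum(),0)
        f=cv2.filter2D(m,-1,k.astype(np.float32),borderType=cv2.BORDER_CONSTANT); w=f>f.max()-.02
        i,j=[np.average(v) for v in np.nonzero(w)]; s=s+[i/q-h,j/q-h]
    a=rect(im,K,s,z0+60); nk=None
    b=rect(im,K,s,z0+22).max(2); g=np.mgrid[0:300,0:300]/q-h; rr=np.hypot(*g)
    d=(b<48)&(rr>34)&(rr<47); 
    ang=np.arctan2(g[1][d].mean(),g[0][d].mean()) if d.sum()>20 else None
    print('filter',s.round(1),'score %.2f'%f.max(),'tab deg',None if ang is None else round(np.degrees(ang),1),'npx',d.sum())
    return s,ang
E
python3 - <<'E'
from meas import *
for i in range(2): c,a=meas((418,152))
plan((c[0],c[1],120,1.634),(c[0],c[1],36,1.634))
E
```

```text
filter [421.4 156.3] score 0.95 tab deg -137.7 npx 555
filter [421.4 156.3] score 0.95 tab deg -137.6 npx 559
t 15.4 pos [405.8  76.8 251.9] yaw 1.634 q6 0.12 open 0.65 g 0.0
(np.float64(421.4), np.float64(156.3), 120, 1.634) [[-0.0, -0.0, 0.0], [0.3918, 0.1033, 0.6594]] rows 3.1
(np.float64(421.4), np.float64(156.3), 36, 1.634) [[-0.0, -0.0, 0.0], [0.3918, 0.1033, 1.0794]] rows 4.6
```

Request:
{"name": "step_arm", "arguments": {"moves": [[[0,0,0],[0.15,0.05,0.15],0.3],[[0,0,0],[0.3,0.1,0.3],0.3],[[0,0,0],[0.39,0.103,0.5],0.3],[[0,0,0],[0.39,0.103,0.65],0.3],[[0,0,0],[0.39,0.103,0.7],0.3],[[0,0,0],[0.39,0.103,0.7],0.3],[[0,0,0],[0.39,0.103,0.7],0.3]]}}

```text
clock: 16.1
eef_pos: [422.2, 155.9, 112.9]
tcp_rot: [3.14, -0.0, 1.634]
contact_force: [0.9, 0.2, -0.4]
opening: 0.649
grasp_force: 0.0
```

```bash
python3 - <<'E'
from meas import *
im,K=grab('wrist','w7.png')
c,a=meas((421,156)); plan((c[0],c[1],36,1.634))
E
```

```text
filter [421.5 158.4] score 0.90 tab deg -137.2 npx 654
t 16.2 pos [422.6 156.  113.4] yaw 1.633 q6 0.29 open 0.65 g 0.0
(np.float64(421.5), np.float64(158.35), 36, 1.634) [[0.003, -0.001, -0.001], [0.0117, -0.0057, 0.387]] rows 1.5
```

View pics/w7.png

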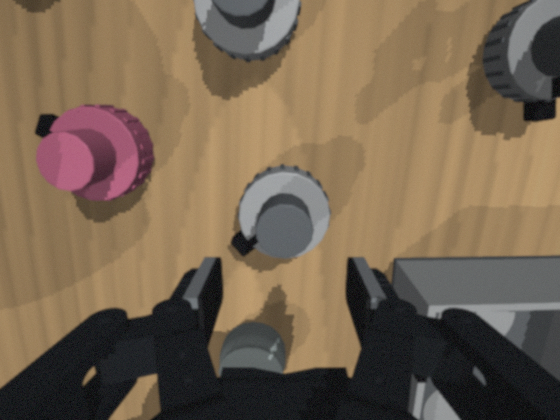

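The filter is at px (285,212), centred between the fingers, with its tab at (243,242). Gripping and lifting it.

Request:
{"name": "step_arm", "arguments": {"moves": [[[0,0,0],[0.006,-0.005,0.2],0.3],[[0,0,0],[0.006,-0.005,0.387],0.3],[[0,0,0],[0.006,-0.005,0.387],0.3],[[0,0,0],[0.006,-0.005,0.387],-1],[[0,0,0],[0.006,-0.005,0.387],-1],[[0,0,0],[0.006,-0.005,0.387],-1],[[0,0,0],[0.006,-0.005,0.387],-1]], "squeeze": 40}}

```text
clock: 16.9
eef_pos: [421.8, 157.5, 36.2]
tcp_rot: [3.138, -0.001, 1.634]
contact_force: [0.2, -0.3, 9.8]
opening: 0.407
grasp_force: 41.0
```

Request:
{"name": "step_arm", "arguments": {"moves": [[[0,0,0],[0,0,0],-1],[[0,0,0],[0,0,-0.2],-1],[[0,0,0],[0,0,-0.4],-1],[[0,0,0],[0,0,-0.6],-1],[[0,0,0],[0,0,-0.7],-1],[[0,0,0],[0,0,-0.7],-1],[[0,0,0],[0,0,-0.7],-1]]}}

```text
clock: 17.6
eef_pos: [420.3, 157.1, 174.9]
tcp_rot: [3.14, -0.0, 1.634]
contact_force: [0.7, -0.2, -1.5]
opening: 0.406
grasp_force: 40.8
```

```bash
cat > inhand.py <<'E'
from meas import *
def inhand(spot,dz=36,th=0.070):
    """dz: TCP z minus filter underside. prints moves to hover and to seat over a spot, tab to box -x"""
    s=telemetry.sense(); p=np.array(s['eef_pos']); yaw=s['tcp_rot'][2]
    c,a=meas(p[:2],z0=p[2]-dz); off=c-p[:2]; print('in-hand offset',off.round(1))
    d=(np.pi+th-a+np.pi)%(2*np.pi)-np.pi
    ny=yaw+d; o=R.from_euler('z',d).apply([*off,0])[:2]; print('turn deg',round(np.degrees(d),1),'q6 end ~',round(s['qpos'][5]-d,2))
    plan((spot[0]-o[0],spot[1]-o[1],150,ny),(spot[0]-o[0],spot[1]-o[1],dz+7,ny)); return spot-o,ny
E
python3 - <<'E'
from inhand import *
inhand(np.array([613.8,-230.4]),35)
E
```

```text
filter [419.4 161.9] score 0.56 tab deg -85.1 npx 1904
in-hand offset [-1.   4.8]
turn deg -90.8 q6 end ~ 1.88
t 17.6 pos [419.8 156.9 174. ] yaw 1.634 q6 0.29 open 0.4 g 40.8
(np.float64(608.9962515764232), np.float64(-231.31048976356715), 150, np.float64(0.04863851256092122)) [[-0.0, 0.0, 2.019], [-1.9967, 0.8216, 0.1201]] rows 10.6
(np.float64(608.9962515764232), np.float64(-231.31048976356715), 42, np.float64(0.04863851256092122)) [[-0.0, 0.0, 2.019], [-1.9967, 0.8218, 0.6601]] rows 10.6
```

```bash
python3 - <<'E'
from h import *
plan((500,-40,172,1.634-.3),(613.8,-230.4,150,0.960))
E
```

```text
t 17.6 pos [419.8 156.9 174. ] yaw 1.634 q6 0.29 open 0.4 g 40.8
(500, -40, 172, 1.3339999999999999) [[-0.0, 0.0, 0.382], [-1.0076, 0.3381, 0.0102]] rows 4.3
(613.8, -230.4, 150, 0.96) [[-0.0, 0.0, 0.858], [-1.9937, 0.8458, 0.1201]] rows 8.7
```

Request:
{"name": "step_arm", "arguments": {"moves": [[[0,0,0.1],[-0.22,0.08,0],-1],[[0,0,0.2],[-0.44,0.16,0],-1],[[0,0,0.3],[-0.66,0.24,0],-1],[[0,0,0.382],[-0.88,0.32,0],-1],[[0,0,0.382],[-1,0.34,0],-1],[[0,0,0.382],[-1,0.34,0],-1],[[0,0,0.382],[-1,0.34,0],-1]]}}

```text
clock: 18.35
eef_pos: [499.7, -38.4, 172.9]
tcp_rot: [-3.138, 0.0, 1.333]
contact_force: [-0.7, 0.3, -0.7]
opening: 0.409
grasp_force: 40.7
```

```bash
python3 - <<'E'
from h import *
plan((613.8,-230.4,150,0.960))
E
```

```text
t 18.4 pos [499.7 -38.4 172.9] yaw 1.333 q6 0.16 open 0.41 g 40.7
(613.8, -230.4, 150, 0.96) [[-0.004, 0.001, 0.474], [-0.798, 0.7811, 0.1124]] rows 4.5
```

Request:
{"name": "step_arm", "arguments": {"moves": [[[0,0,0.12],[-0.17,0.17,0],-1],[[0,0,0.24],[-0.34,0.34,0],-1],[[0,0,0.36],[-0.51,0.51,0],-1],[[0,0,0.474],[-0.68,0.68,0.05],-1],[[0,0,0.474],[-0.798,0.781,0.1],-1],[[0,0,0.474],[-0.798,0.781,0.112],-1],[[0,0,0.474],[-0.798,0.781,0.112],-1],[[0,0,0.474],[-0.798,0.781,0.112],-1]]}}

```text
clock: 19.15
eef_pos: [614.6, -228.1, 151.6]
tcp_rot: [-3.14, 0.0, 0.963]
contact_force: [0.5, -0.0, -1.1]
opening: 0.405
grasp_force: 40.7
```

```bash
python3 - <<'E'
from h import *
imaging.grab_frame('top'); imaging.grab_frame('top'); imaging.grab_frame('top')
plan((613.8,-230.4,43.5,0.960),(613.8,-230.4,42,0.960))
E
```

```text
t 19.3 pos [ 615.1 -228.7  152.6] yaw 0.963 q6 0.25 open 0.41 g 40.7
(613.8, -230.4, 43.5, 0.96) [[0.0, -0.0, 0.004], [-0.011, -0.0006, 0.5454]] rows 2.2
(613.8, -230.4, 42, 0.96) [[0.0, -0.0, 0.004], [-0.011, -0.0006, 0.5529]] rows 2.2
```

Request:
{"name": "step_arm", "arguments": {"moves": [[[0,0,0.004],[-0.011,0,0.2],-1],[[0,0,0.004],[-0.011,0,0.4],-1],[[0,0,0.004],[-0.011,0,0.51],-1],[[0,0,0.004],[-0.011,0,0.55],-1],[[0,0,0.004],[-0.011,0,0.552],-1],[[0,0,0.004],[-0.011,0,0.552],0.3],[[0,0,0.004],[-0.011,0,0.552],0.3],[[0,0,0.004],[-0.011,0,0.552],0.3]]}}

```text
clock: 20.1
eef_pos: [614.5, -231.8, 42.5]
tcp_rot: [3.14, -0.0, 0.959]
contact_force: [-0.6, -0.5, 0.0]
opening: 0.651
grasp_force: 0.0
```

Request:
{"name": "step_arm", "arguments": {"moves": [[[0,0,0],[0,0,0],0.3],[[0,0,0],[0,0,-0.2],0.3],[[0,0,0],[0,0,-0.4],0.3],[[0,0,0],[0,0,-0.65],0.3],[[0,0,0],[-0.1,0,-0.9],0.3],[[0,0,0],[-0.15,0,-0.99],0.3],[[0,0,0],[-0.15,0,-1],0.3],[[0,0,0],[-0.15,0,-1],0.3]]}}

```text
clock: 20.9
eef_pos: [596.7, -256.5, 241.9]
tcp_rot: [3.141, -0.0, 0.958]
contact_force: [-0.4, -0.6, -0.3]
opening: 0.649
grasp_force: 0.0
```

```bash
python3 - <<'E'
from meas import *
im,K=grab('wrist','w8.png')
meas((614,-230),6); meas((614,-230),6)
plan((480,200,240,1.6))
E
```

```text
filter [ 611.6 -233.2] score 0.63 tab deg -178.2 npx 669
filter [ 611.6 -233.1] score 0.64 tab deg -178.0 npx 666
t 21.1 pos [ 596.1 -255.6  239.7] yaw 0.959 q6 0.2 open 0.65 g 0.0
(480, 200, 240, 1.6) [[-0.004, -0.001, -0.816], [1.5313, -1.7836, 0.0032]] rows 9.4
```

View pics/w8.png

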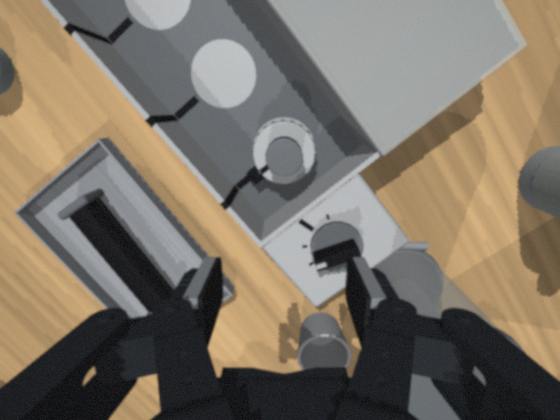

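The placed filter sits at px (284,152), with its tab in line with the stripe at (232,185).

```bash
cat > measbox.py <<'E'
from meas import *
def measbox(s,c='wrist',th=0.070,show=None):
    im,K=grab(c); q=2;h=75; s=np.array(s,float); sp=s.copy()
    yy,xx=np.mgrid[-80:81,-80:81]/q; rr=np.hypot(xx,yy)
    def best(img,r0,r1,r2):
        A=(rr<r1)&(rr>r0);B=(rr>r1+.5)&(rr<r2)
        k=A/A.sum()-B/B.sum()
        f=np.abs(cv2.filter2D(img,cv2.CV_32F,k.astype(np.float32)))
        f[:90]=0;f[210:]=0;f[:,:90]=0;f[:,210:]=0
        return np.array([np.average(v) for v in np.nonzero(f>f.max()*.985)])/q-h,f.max()
    V=lambda z: rect(im,K,s,z).max(2).astype(np.float32)
    a,fa=best(V(36),20,32,36); b,fb=best(V(66),10,18,21)
    b2=rect(im,K,s,28).max(2); g=np.mgrid[0:300,0:300]/q-h; cc=(a+b)/2
    G=[g[0]-cc[0],g[1]-cc[1]]; r_=np.hypot(*G); out={}
    ang=(np.arctan2(G[1],G[0])-(np.pi+th)+np.pi)%(2*np.pi)-np.pi
    d=(b2<45)&(r_>34)&(r_<45)&(np.abs(ang)<.7)
    print('err mm: body',a.round(1),'neck',b.round(1),'scores',fa.round(),fb.round(),'tab err deg',round(np.degrees(np.median(ang[d])),1) if d.sum() else None,d.sum())
    if show: cv2.imwrite('pics/'+show,cv2.resize(np.hstack([rect(im,K,s,36),rect(im,K,s,66)])[...,::-1],(800,400)))
E
python3 - <<'E'
from measbox import *
measbox((613.8,-230.4),show='b1.png')
E
```

```text
err mm: body [-0.7 -0.6] neck [ 0.  -0.4] scores 54.0 33.0 tab err deg 1.4 553
```

View pics/b1.png

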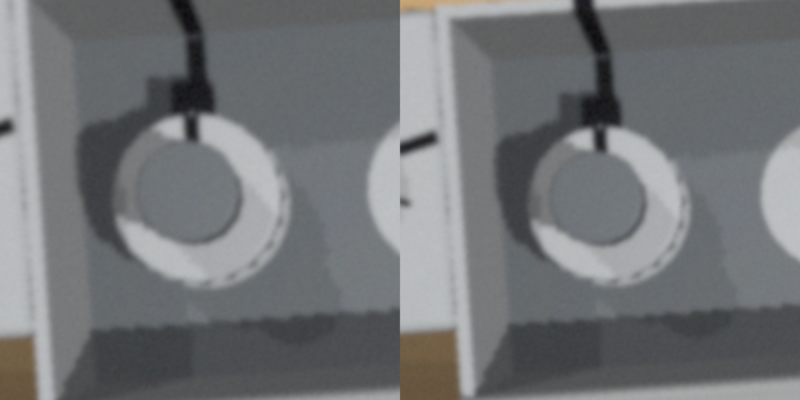

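Placement is good to about 1 mm and 1.4°. Next is filter B.

```bash
cat >> h.py <<'E'
def chain(*P):
    """each target is the end of a separate call"""
    s=telemetry.sense(); R0=R.from_euler('xyz',s['tcp_rot']); p0=np.array(s['eef_pos'])
    for x,y,z,w in P:
        R1=R.from_euler('xyz',[np.pi,0,w]); dR=(R0.inv()*R1).as_rotvec()/np.radians(45); d=R0.inv().apply(np.array([x,y,z])-p0)/200
        print(np.round((x,y,z,w),2),'turn',np.round(dR,3),'shift',np.round(d,3),'rows',round(max(np.linalg.norm(d)*4,np.linalg.norm(dR)*45/8.59),1)); R0,p0=R1,np.array([x,y,z])
E
python3 - <<'E'
from h import *
chain((510,-70,240,1.3),(430,80,240,1.6),(402,215,240,1.6))
E
```

```text
[510.  -70.  240.    1.3] turn [-0.004 -0.    -0.434] shift [ 0.512 -0.886  0.001] rows 4.1
[430.   80.  240.    1.6] turn [ 0.     0.    -0.382] shift [ 0.616 -0.586 -0.   ] rows 3.4
[402.  215.  240.    1.6] turn [0. 0. 0.] shift [ 0.679 -0.12  -0.   ] rows 2.8
```

Request:
{"name": "step_arm", "arguments": {"moves": [[[0,0,-0.1],[0.12,-0.21,0],0.3],[[0,0,-0.21],[0.24,-0.42,0],0.3],[[0,0,-0.32],[0.36,-0.63,0],0.3],[[0,0,-0.434],[0.48,-0.84,0],0.3],[[0,0,-0.434],[0.512,-0.886,0],0.3]]}}

```text
clock: 21.6
eef_pos: [507.6, -67.1, 240.4]
tcp_rot: [-3.138, -0.001, 1.305]
contact_force: [-0.1, 0.4, 0.1]
opening: 0.649
grasp_force: 0.0
```

Request:
{"name": "step_arm", "arguments": {"moves": [[[0,0,-0.1],[0.16,-0.16,0],0.3],[[0,0,-0.2],[0.33,-0.32,0],0.3],[[0,0,-0.3],[0.5,-0.48,0],0.3],[[0,0,-0.382],[0.62,-0.586,0],0.3]]}}

```text
clock: 22.0
eef_pos: [429.3, 81.8, 240.9]
tcp_rot: [-3.14, -0.0, 1.603]
contact_force: [1.1, -0.3, 0.2]
opening: 0.65
grasp_force: 0.0
```

Request:
{"name": "step_arm", "arguments": {"moves": [[[0,0,0],[0.22,-0.04,0],0.3],[[0,0,0],[0.44,-0.08,0],0.3],[[0,0,0],[0.66,-0.12,0],0.3],[[0,0,0],[0.68,-0.12,0],0.3],[[0,0,0],[0.68,-0.12,0],0.3],[[0,0,0],[0.68,-0.12,0],0.3]]}}

```text
clock: 22.6
eef_pos: [403.0, 214.6, 241.1]
tcp_rot: [-3.141, 0.001, 1.6]
contact_force: [-0.2, 0.2, 0.6]
opening: 0.648
grasp_force: 0.0
```

```bash
python3 - <<'E'
from look import *; from meas import *
look('wrist')
for i in range(2): c,a=meas((400,292))
chain((c[0],c[1],113,1.6))
E
```

```text
wrist filter 0.95 (257.2 341.5) ['154deg r49']
wrist filter 0.92 (291.7 190.4) ['153deg r49']
wrist filter 0.67 (389.2 290.5) ['71deg r47']
wrist filter 0.63 (585.3 278.7) ['-81deg r44']
wrist spot 0.97 (603.1 -125.4)
wrist spot 0.75 (592.0 70.5)
wrist spot 0.38 (583.0 276.4)
filter [390.5 291.2] score 0.97 tab deg 72.1 npx 501
filter [390.4 291.2] score 0.97 tab deg 71.8 npx 511
[390.4 291.2 113.    1.6] turn [ 0.     0.    -0.003] shift [ 0.385 -0.054  0.643] rows 3.0
```

Request:
{"name": "step_arm", "arguments": {"moves": [[[0,0,0],[0.13,-0.02,0.2],0.3],[[0,0,0],[0.26,-0.04,0.4],0.3],[[0,0,0],[0.385,-0.054,0.6],0.3],[[0,0,0],[0.385,-0.054,0.643],0.3],[[0,0,0],[0.385,-0.054,0.643],0.3],[[0,0,0],[0.385,-0.054,0.643],0.3]]}}

```text
clock: 23.5
eef_pos: [390.6, 291.6, 114.0]
tcp_rot: [3.141, -0.0, 1.599]
contact_force: [0.5, 0.5, 0.2]
opening: 0.649
grasp_force: 0.0
```

```bash
python3 - <<'E'
from meas import *
c,a=meas((390.5,291)); c,a=meas((390.5,291)); chain((c[0],c[1]-.5,36,1.6))
E
```

```text
filter [390.1 292.8] score 0.91 tab deg 72.1 npx 615
filter [390.1 292.8] score 0.91 tab deg 72.1 npx 620
[390.12 292.32  36.     1.6 ] turn [ 0.003 -0.002 -0.002] shift [ 0.002 -0.006  0.393] rows 1.6
```

Request:
{"name": "step_arm", "arguments": {"moves": [[[0,0,0],[0.002,-0.005,0.2],0.3],[[0,0,0],[0.002,-0.005,0.39],0.3],[[0,0,0],[0.002,-0.005,0.39],0.3],[[0,0,0],[0.002,-0.005,0.39],-1],[[0,0,0],[0.002,-0.005,0.39],-1],[[0,0,0],[0.002,-0.005,0.39],-1],[[0,0,0],[0.002,-0.005,0.39],-1],[[0,0,0],[0.002,-0.005,0.39],-1]]}}

```text
clock: 24.4
eef_pos: [390.3, 293.2, 37.0]
tcp_rot: [3.139, -0.002, 1.6]
contact_force: [-0.2, -2.1, 11.0]
opening: 0.404
grasp_force: 41.0
```

Request:
{"name": "step_arm", "arguments": {"moves": [[[0,0,0],[0,0,-0.2],-1],[[0,0,0],[0,0,-0.4],-1],[[0,0,0],[0,0,-0.6],-1],[[0,0,0],[0,0,-0.68],-1],[[0,0,0],[0,0,-0.68],-1]]}}

```text
clock: 24.9
eef_pos: [390.6, 293.6, 174.5]
tcp_rot: [3.136, -0.004, 1.6]
contact_force: [0.8, -0.2, -1.1]
opening: 0.404
grasp_force: 41.0
```

```bash
python3 - <<'E'
from h import *
chain((450,170,172,2.27),(530,20,172,2.94),(606.9,-131.2,150,3.553))
E
```

```text
[450.   170.   172.     2.27] turn [ 0.008 -0.002 -0.854] shift [-0.626  0.279  0.012] rows 4.5
[530.    20.   172.     2.94] turn [-0.     0.    -0.853] shift [-0.831 -0.177 -0.   ] rows 4.5
[ 606.9  -131.2   150.      3.55] turn [ 0.    0.   -0.78] shift [-0.528 -0.664  0.11 ] rows 4.1
```

Request:
{"name": "step_arm", "arguments": {"moves": [[[0,0,-0.18],[-0.13,0.06,0],-1],[[0,0,-0.36],[-0.26,0.12,0],-1],[[0,0,-0.54],[-0.39,0.18,0],-1],[[0,0,-0.72],[-0.52,0.24,0],-1],[[0,0,-0.854],[-0.626,0.279,0.01],-1],[[0,0,-0.854],[-0.626,0.279,0.01],-1]]}}

```text
clock: 25.5
eef_pos: [448.2, 166.7, 167.9]
tcp_rot: [-3.14, -0.0, 2.271]
contact_force: [0.3, -0.3, -1.0]
opening: 0.404
grasp_force: 41.0
```

Request:
{"name": "step_arm", "arguments": {"moves": [[[0,0,-0.18],[-0.18,-0.04,0],-1],[[0,0,-0.36],[-0.36,-0.08,0],-1],[[0,0,-0.54],[-0.54,-0.12,0],-1],[[0,0,-0.72],[-0.72,-0.16,0],-1],[[0,0,-0.853],[-0.831,-0.177,0],-1],[[0,0,-0.853],[-0.831,-0.177,0],-1]]}}

```text
clock: 26.1
eef_pos: [529.1, 17.4, 168.3]
tcp_rot: [-3.141, -0.0, 2.939]
contact_force: [-0.6, -0.0, -0.7]
opening: 0.407
grasp_force: 40.9
```

Request:
{"name": "step_arm", "arguments": {"moves": [[[0,0,-0.18],[-0.12,-0.15,0],-1],[[0,0,-0.36],[-0.24,-0.3,0],-1],[[0,0,-0.54],[-0.36,-0.45,0],-1],[[0,0,-0.72],[-0.48,-0.6,0.05],-1],[[0,0,-0.78],[-0.528,-0.664,0.11],-1],[[0,0,-0.78],[-0.528,-0.664,0.11],-1],[[0,0,-0.78],[-0.528,-0.664,0.11],-1],[[0,0,-0.78],[-0.528,-0.664,0.11],-1]]}}

```text
clock: 26.9
eef_pos: [604.7, -130.7, 147.2]
tcp_rot: [3.141, -0.0, -2.732]
contact_force: [0.4, 0.5, -1.5]
opening: 0.407
grasp_force: 40.9
```

```bash
python3 - <<'E'
from h import *
imaging.grab_frame('top'); imaging.grab_frame('top')
chain((606.9,-131.2,42.7,3.553))
E
```

```text
[ 606.9  -131.2    42.7     3.55] turn [-0.     0.001 -0.   ] shift [-0.008 -0.004  0.525] rows 2.1
```

Request:
{"name": "step_arm", "arguments": {"moves": [[[0,0,0],[-0.008,-0.004,0.2],-1],[[0,0,0],[-0.008,-0.004,0.4],-1],[[0,0,0],[-0.008,-0.004,0.49],-1],[[0,0,0],[-0.008,-0.004,0.525],-1],[[0,0,0],[-0.008,-0.004,0.525],-1],[[0,0,0],[-0.008,-0.004,0.525],0.3],[[0,0,0],[-0.008,-0.004,0.525],0.3],[[0,0,0],[-0.008,-0.004,0.525],0.3]]}}

```text
clock: 27.8
eef_pos: [607.4, -132.4, 42.7]
tcp_rot: [-3.141, 0.001, -2.73]
contact_force: [-0.1, 0.5, -0.1]
opening: 0.651
grasp_force: 0.0
```

Request:
{"name": "step_arm", "arguments": {"moves": [[[0,0,0],[0,0,0],0.3],[[0,0,0],[0,0,-0.2],0.3],[[0,0,0],[0,0,-0.4],0.3],[[0,0,0.1],[0,0,-0.65],0.3],[[0,0,0.28],[-0.1,0,-0.9],0.3],[[0,0,0.46],[-0.15,0,-0.99],0.3],[[0,0,0.64],[-0.15,0,-1],0.3],[[0,0,0.82],[-0.15,0,-1],0.3]]}}

```text
clock: 28.6
eef_pos: [635.3, -120.4, 243.7]
tcp_rot: [3.141, 0.003, 2.903]
contact_force: [0.2, -0.9, -0.2]
opening: 0.651
grasp_force: 0.0
```

```bash
python3 - <<'E'
from measbox import *
measbox((606.9,-131.2)); 
chain((590,-40,250,2.4),(580,60,250,1.8),(578,190,240,1.6))
E
```

```text
err mm: body [0.4 0.5] neck [-1.   1.2] scores 51.0 32.0 tab err deg 0.8 616
[590.  -40.  250.    2.4] turn [0.    0.002 0.63 ] shift [ 0.315  0.335 -0.036] rows 3.3
[580.   60.  250.    1.8] turn [-0.    -0.     0.764] shift [0.375 0.335 0.   ] rows 4.0
[578.  190.  240.    1.6] turn [ 0.    -0.     0.255] shift [0.635 0.138 0.05 ] rows 2.6
```

Request:
{"name": "step_arm", "arguments": {"moves": [[[0,0,0.18],[0.1,0.1,0],0.3],[[0,0,0.36],[0.2,0.2,0],0.3],[[0,0,0.54],[0.3,0.3,-0.03],0.3],[[0,0,0.63],[0.315,0.335,-0.036],0.3],[[0,0,0.63],[0.315,0.335,-0.036],0.3]]}}

```text
clock: 29.15
eef_pos: [588.3, -39.8, 249.6]
tcp_rot: [3.141, 0.0, 2.417]
contact_force: [0.4, -0.3, 0.6]
opening: 0.647
grasp_force: 0.0
```

Request:
{"name": "step_arm", "arguments": {"moves": [[[0,0,0.18],[0.1,0.09,0],0.3],[[0,0,0.36],[0.2,0.18,0],0.3],[[0,0,0.54],[0.3,0.27,0],0.3],[[0,0,0.72],[0.375,0.335,0],0.3],[[0,0,0.764],[0.375,0.335,0],0.3]]}}

```text
clock: 29.65
eef_pos: [577.1, 60.7, 249.0]
tcp_rot: [-3.141, -0.001, 1.815]
contact_force: [-0.2, -0.2, 1.1]
opening: 0.652
grasp_force: 0.0
```

Request:
{"name": "step_arm", "arguments": {"moves": [[[0,0,0.13],[0.2,0.05,0],0.3],[[0,0,0.255],[0.4,0.09,0.02],0.3],[[0,0,0.255],[0.635,0.138,0.05],0.3],[[0,0,0.255],[0.635,0.138,0.05],0.3],[[0,0,0.255],[0.635,0.138,0.05],0.3],[[0,0,0.255],[0.635,0.138,0.05],0.3]]}}

```text
clock: 30.25
eef_pos: [573.6, 188.0, 239.1]
tcp_rot: [-3.141, 0.001, 1.615]
contact_force: [-0.3, -0.8, 0.6]
opening: 0.654
grasp_force: 0.0
```

```bash
python3 - <<'E'
from look import *; from meas import *
look('wrist')
for i in range(2): c,a=meas((586,278))
chain((c[0],c[1],113,1.6))
E
```

```text
wrist filter 0.96 (581.0 278.6) ['-75deg r46']
wrist spot 0.93 (600.4 -32.8)
wrist spot 0.71 (595.2 69.8)
filter [585.1 278.5] score 0.95 tab deg -76.5 npx 575
filter [585.1 278.5] score 0.95 tab deg -76.5 npx 576
[585.12 278.48 113.     1.6 ] turn [ 0.    -0.     0.016] shift [0.448 0.076 0.632] rows 3.1
```

Request:
{"name": "step_arm", "arguments": {"moves": [[[0,0,0.016],[0.15,0.03,0.2],0.3],[[0,0,0.016],[0.3,0.05,0.4],0.3],[[0,0,0.016],[0.448,0.076,0.58],0.3],[[0,0,0.016],[0.448,0.076,0.632],0.3],[[0,0,0.016],[0.448,0.076,0.632],0.3],[[0,0,0.016],[0.448,0.076,0.632],0.3]]}}

```text
clock: 31.15
eef_pos: [585.2, 278.6, 113.8]
tcp_rot: [3.141, 0.0, 1.601]
contact_force: [0.3, -0.8, -0.0]
opening: 0.648
grasp_force: 0.0
```

```bash
python3 - <<'E'
from meas import *
c,a=meas((585,279)); c,a=meas((585,279)); chain((c[0],c[1]-.5,36.5,1.6))
E
```

```text
filter [585.1 280.5] score 0.92 tab deg -76.7 npx 506
filter [585.2 280.6] score 0.92 tab deg -76.9 npx 508
[585.17 280.08  36.5    1.6 ] turn [ 0.003 -0.001  0.   ] shift [ 0.007 -0.004  0.392] rows 1.6
```

Request:
{"name": "step_arm", "arguments": {"moves": [[[0,0,0],[0.007,-0.003,0.2],0.3],[[0,0,0],[0.007,-0.003,0.39],0.3],[[0,0,0],[0.007,-0.003,0.39],0.3],[[0,0,0],[0.007,-0.003,0.39],-1],[[0,0,0],[0.007,-0.003,0.39],-1],[[0,0,0],[0.007,-0.003,0.39],-1],[[0,0,0],[0.007,-0.003,0.39],-1],[[0,0,0],[0.007,-0.003,0.39],-1]]}}

```text
clock: 32.05
eef_pos: [585.6, 281.2, 37.2]
tcp_rot: [3.138, -0.001, 1.601]
contact_force: [1.3, -1.4, 8.3]
opening: 0.404
grasp_force: 40.8
```

Request:
{"name": "step_arm", "arguments": {"moves": [[[0,0,0],[0,0,-0.2],-1],[[0,0,0],[0,0,-0.4],-1],[[0,0,0],[0,0,-0.6],-1],[[0,0,0],[0,0,-0.68],-1],[[0,0,0],[0,0,-0.68],-1]]}}

```text
clock: 32.55
eef_pos: [585.6, 281.4, 174.1]
tcp_rot: [3.136, -0.002, 1.601]
contact_force: [-0.4, 0.3, -1.7]
opening: 0.404
grasp_force: 40.8
```

```bash
python3 - <<'E'
from h import *
chain((590,180,172,1.0),(595,70,172,0.4),(599.9,-31.4,150,-0.132))
E
```

```text
[590. 180. 172.   1.] turn [ 0.005 -0.005  0.765] shift [-0.508  0.006  0.009] rows 4.0
[5.95e+02 7.00e+01 1.72e+02 4.00e-01] turn [ 0.    -0.     0.764] shift [-0.449  0.318  0.   ] rows 4.0
[ 5.999e+02 -3.140e+01  1.500e+02 -1.300e-01] turn [-0.    -0.     0.677] shift [-0.175  0.477  0.11 ] rows 3.5
```

Request:
{"name": "step_arm", "arguments": {"moves": [[[0,0,0.18],[-0.12,0,0],-1],[[0,0,0.36],[-0.25,0,0],-1],[[0,0,0.54],[-0.38,0,0],-1],[[0,0,0.72],[-0.508,0.006,0.01],-1],[[0,0,0.765],[-0.508,0.006,0.01],-1],[[0,0,0.765],[-0.508,0.006,0.01],-1]]}}

```text
clock: 33.15
eef_pos: [587.2, 178.1, 166.7]
tcp_rot: [-3.139, 0.002, 0.999]
contact_force: [-0.6, 0.8, -0.6]
opening: 0.405
grasp_force: 40.7
```

Request:
{"name": "step_arm", "arguments": {"moves": [[[0,0,0.18],[-0.11,0.08,0],-1],[[0,0,0.36],[-0.22,0.16,0],-1],[[0,0,0.54],[-0.33,0.24,0],-1],[[0,0,0.72],[-0.449,0.318,0],-1],[[0,0,0.764],[-0.449,0.318,0],-1],[[0,0,0.764],[-0.449,0.318,0],-1]]}}

```text
clock: 33.75
eef_pos: [592.8, 68.9, 167.6]
tcp_rot: [-3.141, 0.002, 0.4]
contact_force: [0.6, 1.0, -1.7]
opening: 0.406
grasp_force: 40.8
```

Request:
{"name": "step_arm", "arguments": {"moves": [[[0,0,0.18],[-0.05,0.12,0],-1],[[0,0,0.36],[-0.1,0.24,0],-1],[[0,0,0.54],[-0.15,0.36,0.05],-1],[[0,0,0.677],[-0.175,0.477,0.11],-1],[[0,0,0.677],[-0.175,0.477,0.11],-1],[[0,0,0.677],[-0.175,0.477,0.11],-1],[[0,0,0.677],[-0.175,0.477,0.11],-1],[[0,0,0.677],[-0.175,0.477,0.11],-1]]}}

```text
clock: 34.55
eef_pos: [598.5, -31.2, 147.1]
tcp_rot: [-3.141, -0.0, -0.129]
contact_force: [-0.2, -0.3, -1.3]
opening: 0.405
grasp_force: 40.7
```

```bash
python3 - <<'E'
from h import *
imaging.grab_frame('top'); imaging.grab_frame('top')
chain((599.9,-31.2,43,-0.132))
E
```

```text
[ 5.999e+02 -3.120e+01  4.300e+01 -1.300e-01] turn [-0.    -0.001  0.003] shift [ 0.007 -0.002  0.521] rows 2.1
```

Request:
{"name": "step_arm", "arguments": {"moves": [[[0,0,0.003],[0.007,-0.002,0.2],-1],[[0,0,0.003],[0.007,-0.002,0.4],-1],[[0,0,0.003],[0.007,-0.002,0.49],-1],[[0,0,0.003],[0.007,-0.002,0.521],-1],[[0,0,0.003],[0.007,-0.002,0.521],-1],[[0,0,0.003],[0.007,-0.002,0.521],0.3],[[0,0,0.003],[0.007,-0.002,0.521],0.3],[[0,0,0.003],[0.007,-0.002,0.521],0.3]]}}

```text
clock: 35.45
eef_pos: [600.2, -31.9, 43.0]
tcp_rot: [-3.142, -0.001, -0.133]
contact_force: [0.7, -0.2, -0.5]
opening: 0.645
grasp_force: 0.0
```

Request:
{"name": "step_arm", "arguments": {"moves": [[[0,0,0],[0,0,0],0.3],[[0,0,0],[0,0,-0.2],0.3],[[0,0,0],[0,0,-0.4],0.3],[[0,0,-0.1],[0,0,-0.65],0.3],[[0,0,-0.28],[-0.1,0,-0.9],0.3],[[0,0,-0.46],[-0.15,0,-0.99],0.3],[[0,0,-0.64],[-0.15,0,-1],0.3],[[0,0,-0.82],[-0.15,0,-1],0.3]]}}

```text
clock: 36.25
eef_pos: [570.3, -28.1, 244.4]
tcp_rot: [3.14, -0.002, 0.516]
contact_force: [0.5, 0.4, -0.5]
opening: 0.651
grasp_force: 0.0
```

```bash
python3 - <<'E'
from measbox import *
measbox((599.9,-31.4)); 
chain((560,100,250,1.1),(530,220,250,1.7),(505,355,240,1.7))
E
```

```text
err mm: body [-4.1  0.5] neck [-1.4  2.6] scores 50.0 34.0 tab err deg 1.5 551
[560.  100.  250.    1.1] turn [ 0.002 -0.001 -0.733] shift [ 0.277 -0.58  -0.032] rows 3.8
[530.  220.  250.    1.7] turn [ 0.     0.    -0.764] shift [ 0.467 -0.406 -0.   ] rows 4.0
[505.  355.  240.    1.7] turn [0. 0. 0.] shift [ 0.685 -0.037  0.05 ] rows 2.8
```

Request:
{"name": "step_arm", "arguments": {"moves": [[[0,0,-0.18],[0.07,-0.15,0],0.3],[[0,0,-0.36],[0.14,-0.3,0],0.3],[[0,0,-0.54],[0.21,-0.45,-0.03],0.3],[[0,0,-0.72],[0.277,-0.58,-0.032],0.3],[[0,0,-0.733],[0.277,-0.58,-0.032],0.3]]}}

```text
clock: 36.8
eef_pos: [561.6, 103.1, 249.1]
tcp_rot: [-3.141, -0.001, 1.09]
contact_force: [-0.0, -0.9, -0.3]
opening: 0.649
grasp_force: 0.0
```

Request:
{"name": "step_arm", "arguments": {"moves": [[[0,0,-0.18],[0.12,-0.1,0],0.3],[[0,0,-0.36],[0.24,-0.2,0],0.3],[[0,0,-0.54],[0.36,-0.3,0],0.3],[[0,0,-0.72],[0.467,-0.406,0],0.3],[[0,0,-0.764],[0.467,-0.406,0],0.3]]}}

```text
clock: 37.3
eef_pos: [532.6, 222.9, 248.7]
tcp_rot: [-3.141, -0.001, 1.689]
contact_force: [-0.1, -1.3, 0.4]
opening: 0.649
grasp_force: 0.0
```

Request:
{"name": "step_arm", "arguments": {"moves": [[[0,0,0],[0.22,-0.01,0],0.3],[[0,0,0],[0.44,-0.02,0.02],0.3],[[0,0,0],[0.66,-0.035,0.05],0.3],[[0,0,0],[0.685,-0.037,0.05],0.3],[[0,0,0],[0.685,-0.037,0.05],0.3],[[0,0,0],[0.685,-0.037,0.05],0.3]]}}

```text
clock: 37.9
eef_pos: [510.6, 354.7, 238.9]
tcp_rot: [-3.141, 0.001, 1.684]
contact_force: [-0.1, 0.4, 0.1]
opening: 0.649
grasp_force: 0.0
```

```bash
python3 - <<'E'
from look import *; from meas import *
look('wrist')
for i in range(2): c,a=meas((515,436))
chain((c[0],c[1],113,1.7))
E
```

```text
wrist filter 0.66 (289.4 185.3) ['141deg r48']
wrist filter 0.63 (516.4 438.2) ['-43deg r45']
wrist filter 0.62 (258.3 341.2) ['159deg r51']
filter [516.  437.8] score 0.96 tab deg -42.5 npx 558
filter [516.  437.8] score 0.96 tab deg -42.6 npx 560
[516.   437.75 113.     1.7 ] turn [ 0.   -0.   -0.02] shift [0.408 0.073 0.632] rows 3.0
```

Request:
{"name": "step_arm", "arguments": {"moves": [[[0,0,-0.02],[0.14,0.03,0.2],0.3],[[0,0,-0.02],[0.28,0.05,0.4],0.3],[[0,0,-0.02],[0.408,0.073,0.58],0.3],[[0,0,-0.02],[0.408,0.073,0.632],0.3],[[0,0,-0.02],[0.408,0.073,0.632],0.3],[[0,0,-0.02],[0.408,0.073,0.632],0.3]]}}

```text
clock: 38.8
eef_pos: [516.0, 438.2, 113.7]
tcp_rot: [3.141, -0.0, 1.701]
contact_force: [0.4, -0.0, 1.0]
opening: 0.651
grasp_force: 0.0
```

```bash
python3 - <<'E'
from meas import *
c,a=meas((516,438)); c,a=meas((516,438)); chain((c[0],c[1]-.5,36.5,1.7))
E
```

```text
filter [515.8 439.7] score 0.90 tab deg -42.6 npx 583
filter [515.8 439.6] score 0.90 tab deg -42.6 npx 582
[515.79 439.11  36.5    1.7 ] turn [ 0.003 -0.002  0.001] shift [ 0.003 -0.004  0.391] rows 1.6
```

Request:
{"name": "step_arm", "arguments": {"moves": [[[0,0,0],[0.003,-0.004,0.2],0.3],[[0,0,0],[0.003,-0.004,0.39],0.3],[[0,0,0],[0.003,-0.004,0.39],0.3],[[0,0,0],[0.003,-0.004,0.39],-1],[[0,0,0],[0.003,-0.004,0.39],-1],[[0,0,0],[0.003,-0.004,0.39],-1],[[0,0,0],[0.003,-0.004,0.39],-1],[[0,0,0],[0.003,-0.004,0.39],-1]]}}

```text
clock: 39.7
eef_pos: [516.0, 440.2, 37.2]
tcp_rot: [3.138, -0.002, 1.702]
contact_force: [0.9, -1.0, 8.0]
opening: 0.404
grasp_force: 40.8
```

Request:
{"name": "step_arm", "arguments": {"moves": [[[0,0,0],[0,0,-0.2],-1],[[0,0,0],[0,0,-0.4],-1],[[0,0,0],[0,0,-0.6],-1],[[0,0,0],[0,0,-0.68],-1],[[0,0,0],[0,0,-0.68],-1]]}}

```text
clock: 40.2
eef_pos: [515.9, 440.3, 174.0]
tcp_rot: [3.137, -0.003, 1.702]
contact_force: [0.8, 0.3, -2.0]
opening: 0.406
grasp_force: 40.8
```

```bash
python3 - <<'E'
from h import *
chain((530,310,172,0.95),(560,190,172,0.2),(593.0,68.3,150,-0.628))
E
```

```text
[530.   310.   172.     0.95] turn [ 0.004 -0.006  0.957] shift [-0.655 -0.015  0.008] rows 5.0
[5.60e+02 1.90e+02 1.72e+02 2.00e-01] turn [ 0.    -0.     0.955] shift [-0.401  0.471  0.   ] rows 5.0
[593.    68.3  150.    -0.63] turn [ 0.    -0.     1.054] shift [0.041 0.629 0.11 ] rows 5.5
```

```bash
python3 - <<'E'
from h import *
chain((530,310,172,0.917),(560,190,172,0.132),(593.0,68.3,150,-0.628))
E
```

```text
[530.   310.   172.     0.92] turn [ 0.004 -0.006  0.999] shift [-0.655 -0.015  0.008] rows 5.2
[5.60e+02 1.90e+02 1.72e+02 1.30e-01] turn [ 0.    -0.     0.999] shift [-0.385  0.484  0.   ] rows 5.2
[593.    68.3  150.    -0.63] turn [ 0.    -0.     0.968] shift [0.083 0.625 0.11 ] rows 5.1
```

Request:
{"name": "step_arm", "arguments": {"moves": [[[0,0,0.18],[-0.12,0,0],-1],[[0,0,0.36],[-0.25,0,0],-1],[[0,0,0.54],[-0.38,-0.01,0],-1],[[0,0,0.72],[-0.5,-0.01,0.01],-1],[[0,0,0.9],[-0.655,-0.015,0.01],-1],[[0,0,1],[-0.655,-0.015,0.01],-1],[[0,0,1],[-0.655,-0.015,0.01],-1]]}}

```text
clock: 40.9
eef_pos: [527.8, 307.5, 166.6]
tcp_rot: [-3.14, 0.003, 0.914]
contact_force: [0.3, -0.3, -1.2]
opening: 0.402
grasp_force: 40.7
```

Request:
{"name": "step_arm", "arguments": {"moves": [[[0,0,0.18],[-0.08,0.1,0],-1],[[0,0,0.36],[-0.16,0.2,0],-1],[[0,0,0.54],[-0.24,0.3,0],-1],[[0,0,0.72],[-0.32,0.4,0],-1],[[0,0,0.9],[-0.385,0.484,0],-1],[[0,0,1],[-0.385,0.484,0],-1],[[0,0,1],[-0.385,0.484,0],-1]]}}

```text
clock: 41.6
eef_pos: [558.2, 188.6, 167.4]
tcp_rot: [3.141, 0.002, 0.132]
contact_force: [0.4, 0.2, -1.5]
opening: 0.404
grasp_force: 40.7
```

Request:
{"name": "step_arm", "arguments": {"moves": [[[0,0,0.18],[0.02,0.13,0],-1],[[0,0,0.36],[0.04,0.26,0],-1],[[0,0,0.54],[0.06,0.39,0.05],-1],[[0,0,0.72],[0.08,0.52,0.11],-1],[[0,0,0.9],[0.083,0.625,0.11],-1],[[0,0,0.968],[0.083,0.625,0.11],-1],[[0,0,0.968],[0.083,0.625,0.11],-1],[[0,0,0.968],[0.083,0.625,0.11],-1]]}}

```text
clock: 42.4
eef_pos: [591.1, 67.9, 146.2]
tcp_rot: [3.141, 0.001, -0.624]
contact_force: [-0.1, 0.3, -1.4]
opening: 0.41
grasp_force: 40.8
```

```bash
python3 - <<'E'
from h import *
imaging.grab_frame('top'); imaging.grab_frame('top')
chain((593.0,68.5,43,-0.628))
E
```

```text
[593.    68.5   43.    -0.63] turn [0.    0.    0.003] shift [ 0.006 -0.008  0.517] rows 2.1
```

Request:
{"name": "step_arm", "arguments": {"moves": [[[0,0,0.003],[0.006,-0.008,0.2],-1],[[0,0,0.003],[0.006,-0.008,0.4],-1],[[0,0,0.003],[0.006,-0.008,0.49],-1],[[0,0,0.003],[0.006,-0.008,0.517],-1],[[0,0,0.003],[0.006,-0.008,0.517],-1],[[0,0,0.003],[0.006,-0.008,0.517],0.3],[[0,0,0.003],[0.006,-0.008,0.517],0.3],[[0,0,0.003],[0.006,-0.008,0.517],0.3]]}}

```text
clock: 43.3
eef_pos: [593.7, 67.9, 43.7]
tcp_rot: [-3.141, -0.001, -0.631]
contact_force: [-0.4, -1.2, 0.8]
opening: 0.646
grasp_force: 0.0
```

Request:
{"name": "step_arm", "arguments": {"moves": [[[0,0,0],[0,0,0],0.3],[[0,0,0],[0,0,-0.2],0.3],[[0,0,0],[0,0,-0.4],0.3],[[0,0,-0.1],[0,0,-0.65],0.3],[[0,0,-0.28],[0,0,-0.9],0.3],[[0,0,-0.46],[0,0,-1],0.3],[[0,0,-0.64],[0,0,-1],0.3],[[0,0,-0.82],[0,0,-1],0.3]]}}

```text
clock: 44.1
eef_pos: [593.7, 67.8, 244.8]
tcp_rot: [-3.141, -0.002, 0.018]
contact_force: [0.1, 0.8, -0.7]
opening: 0.65
grasp_force: 0.0
```

```bash
python3 - <<'E'
from h import *
chain((585,10,290,0.8),(580,-60,340,1.58))
E
```

```text
[585.   10.  290.    0.8] turn [ 0.001 -0.003 -0.995] shift [-0.048  0.288 -0.226] rows 5.2
[580.   -60.   340.     1.58] turn [ 0.     0.    -0.993] shift [-0.268  0.226 -0.25 ] rows 5.2
```

Request:
{"name": "step_arm", "arguments": {"moves": [[[0,0,-0.19],[0,0.06,-0.05],0.3],[[0,0,-0.38],[-0.02,0.12,-0.1],0.3],[[0,0,-0.57],[-0.03,0.18,-0.15],0.3],[[0,0,-0.76],[-0.04,0.24,-0.2],0.3],[[0,0,-0.95],[-0.048,0.288,-0.226],0.3],[[0,0,-0.99],[-0.048,0.288,-0.226],0.3]]}}

```text
clock: 44.7
eef_pos: [584.6, 8.9, 289.6]
tcp_rot: [3.14, -0.001, 0.794]
contact_force: [0.2, 0.4, -1.0]
opening: 0.656
grasp_force: 0.0
```

Request:
{"name": "step_arm", "arguments": {"moves": [[[0,0,-0.19],[-0.05,0.05,-0.05],0.3],[[0,0,-0.38],[-0.1,0.1,-0.1],0.3],[[0,0,-0.57],[-0.15,0.15,-0.15],0.3],[[0,0,-0.76],[-0.2,0.2,-0.2],0.3],[[0,0,-0.95],[-0.268,0.226,-0.25],0.3],[[0,0,-0.99],[-0.268,0.226,-0.25],0.3],[[0,0,-0.99],[-0.268,0.226,-0.25],0.3],[[0,0,-0.99],[-0.268,0.226,-0.25],0.3]]}}

```text
clock: 45.5
eef_pos: [578.6, -59.8, 338.4]
tcp_rot: [-3.141, -0.0, 1.566]
contact_force: [-0.4, 0.6, -0.4]
opening: 0.652
grasp_force: 0.0
```

```bash
python3 - <<'E'
from measbox import *
imaging.grab_frame('wrist')
grab('wrist','w9.png')
for s in [(593,68.3),(599.9,-31.4),(606.9,-131.2),(613.8,-230.4)]: measbox(s)
im,K=grab('wrist')
a=[]
for s in [(593,68.3),(599.9,-31.4),(606.9,-131.2),(613.8,-230.4)]:
    a.append(cv2.resize(np.hstack([rect(im,K,s,36),rect(im,K,s,66)]),(400,200)))
cv2.imwrite('pics/b9.png',np.vstack([np.hstack(a[:2]),np.hstack(a[2:])])[...,::-1])
plan()
E
```

```text
err mm: body [-3.   2.5] neck [-3.2 -0.3] scores 56.0 28.0 tab err deg 0.6 689
err mm: body [-3.   1.4] neck [-3.9  2.2] scores 49.0 28.0 tab err deg 2.3 625
err mm: body [0.2 1. ] neck [-1.1  8.9] scores 48.0 32.0 tab err deg 4.5 732
err mm: body [-1.9 -0.3] neck [-3.5 13.1] scores 46.0 37.0 tab err deg 5.1 860
t 45.9 pos [578.8 -59.7 338.3] yaw 1.567 q6 -0.1 open 0.65 g 0.0
```

View pics/b9.png

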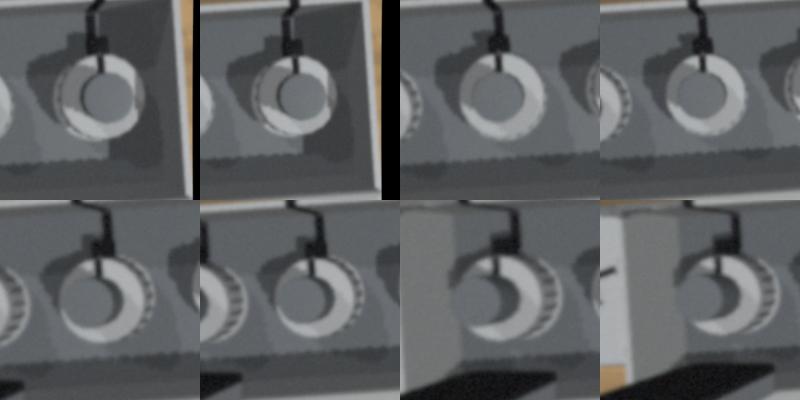

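All four filters stand on their spots with tabs at the marks. The first two sit about 2–3 mm too far forward, so I re-centre those by closing on the neck along the box's x.

```bash
python3 - <<'E'
from h import *
chain((599.9,-31.4,150,1.641),(599.9,-31.4,44,1.641),(599.9,-31.4,150,1.641),(593.0,68.3,150,1.641),(593,68.3,44,1.641))
E
```

```text
[599.9  -31.4  150.     1.64] turn [-0.    -0.    -0.094] shift [0.142 0.105 0.942] rows 3.8
[599.9  -31.4   44.     1.64] turn [0. 0. 0.] shift [ 0.   -0.    0.53] rows 2.1
[599.9  -31.4  150.     1.64] turn [0. 0. 0.] shift [ 0.    0.   -0.53] rows 2.1
[593.    68.3  150.     1.64] turn [0. 0. 0.] shift [0.5   0.001 0.   ] rows 2.0
[593.    68.3   44.     1.64] turn [0. 0. 0.] shift [ 0.   -0.    0.53] rows 2.1
```

Request:
{"name": "step_arm", "arguments": {"moves": [[[0,0,-0.094],[0.07,0.05,0.2],0.3],[[0,0,-0.094],[0.142,0.105,0.4],0.3],[[0,0,-0.094],[0.142,0.105,0.65],0.3],[[0,0,-0.094],[0.142,0.105,0.88],0.3],[[0,0,-0.094],[0.142,0.105,0.942],0.3],[[0,0,-0.094],[0.142,0.105,0.942],0.3],[[0,0,-0.094],[0.142,0.105,0.942],0.3],[[0,0,-0.094],[0.142,0.105,0.942],0.3]]}}

```text
clock: 46.65
eef_pos: [601.7, -31.8, 152.8]
tcp_rot: [3.137, 0.0, 1.641]
contact_force: [0.8, 0.3, 0.7]
opening: 0.651
grasp_force: 0.0
```

```bash
python3 - <<'E'
from h import *
imaging.grab_frame('wrist');imaging.grab_frame('wrist')
chain((599.9,-31.4,44,1.641))
E
```

```text
[599.9  -31.4   44.     1.64] turn [ 0.005  0.001 -0.   ] shift [ 0.002 -0.008  0.542] rows 2.2
```

Request:
{"name": "step_arm", "arguments": {"moves": [[[0,0,0],[0.002,-0.006,0.25],0.3],[[0,0,0],[0.002,-0.006,0.48],0.3],[[0,0,0],[0.002,-0.006,0.54],0.3],[[0,0,0],[0.002,-0.006,0.54],0.3],[[0,0,0],[0.002,-0.006,0.54],-1],[[0,0,0],[0.002,-0.006,0.54],-1],[[0,0,0],[0.002,-0.006,0.54],-1],[[0,0,0],[0.002,-0.006,0.54],-1]], "squeeze": 20}}

```text
clock: 47.55
eef_pos: [600.4, -31.4, 44.5]
tcp_rot: [3.138, 0.001, 1.641]
contact_force: [-1.1, -0.5, 8.4]
opening: 0.413
grasp_force: 20.9
```

Request:
{"name": "step_arm", "arguments": {"moves": [[[0,0,0],[0,0,0],0.3],[[0,0,0],[0,0,0],0.3],[[0,0,0],[0,0,0],0.3],[[0,0,0],[0,0,-0.2],0.3],[[0,0,0],[0,0,-0.4],0.3],[[0,0,0],[0,0,-0.53],0.3],[[0,0,0],[0.25,0,-0.53],0.3],[[0,0,0],[0.5,0,-0.53],0.3]]}}

```text
clock: 48.35
eef_pos: [592.3, 68.6, 149.5]
tcp_rot: [3.139, -0.0, 1.638]
contact_force: [0.3, 0.2, -0.0]
opening: 0.647
grasp_force: 0.0
```

```bash
python3 - <<'E'
from h import *
imaging.grab_frame('wrist');imaging.grab_frame('wrist')
chain((593.0,68.3,44,1.641))
E
```

```text
[593.    68.3   44.     1.64] turn [ 0.001 -0.002  0.004] shift [-0.026  0.007  0.522] rows 2.1
```

Request:
{"name": "step_arm", "arguments": {"moves": [[[0,0,0],[-0.026,0.006,0.25],0.3],[[0,0,0],[-0.026,0.006,0.48],0.3],[[0,0,0],[-0.026,0.006,0.522],0.3],[[0,0,0],[-0.026,0.006,0.522],0.3],[[0,0,0],[-0.026,0.006,0.522],-1],[[0,0,0],[-0.026,0.006,0.522],-1],[[0,0,0],[-0.026,0.006,0.522],-1],[[0,0,0],[-0.026,0.006,0.522],-1]], "squeeze": 20}}

```text
clock: 49.25
eef_pos: [594.8, 63.4, 45.8]
tcp_rot: [3.138, -0.0, 1.641]
contact_force: [-0.2, -0.7, 7.3]
opening: 0.411
grasp_force: 20.9
```

Request:
{"name": "step_arm", "arguments": {"moves": [[[0,0,0],[0,0,0],-1],[[0,0,0],[-0.007,0,0],-1],[[0,0,0],[-0.007,0,0],-1],[[0,0,0],[-0.007,0,0],0.3],[[0,0,0],[-0.007,0,0],0.3],[[0,0,0],[-0.007,0,0],0.3],[[0,0,0],[-0.007,0,-0.2],0.3],[[0,0,0],[-0.007,0,-0.45],0.3]]}}

```text
clock: 50.05
eef_pos: [591.2, 61.7, 132.3]
tcp_rot: [-3.136, 0.0, 1.641]
contact_force: [0.7, 0.1, 0.3]
opening: 0.651
grasp_force: 0.0
```

```bash
python3 - <<'E'
from h import *
imaging.grab_frame('wrist');imaging.grab_frame('wrist')
chain((598,0,260,1.641),(640,-90,260,1.641))
E
```

```text
[598.     0.   260.     1.64] turn [ 0.012 -0.     0.   ] shift [-0.311 -0.012 -0.601] rows 2.7
[640.   -90.   260.     1.64] turn [0. 0. 0.] shift [-0.464  0.178  0.   ] rows 2.0
```

Request:
{"name": "step_arm", "arguments": {"moves": [[[0,0,0],[-0.1,0,-0.2],0.3],[[0,0,0],[-0.2,0,-0.4],0.3],[[0,0,0],[-0.31,-0.01,-0.6],0.3],[[0,0,0],[-0.31,-0.01,-0.6],0.3],[[0,0,0],[-0.31,-0.01,-0.6],0.3],[[0,0,0],[-0.31,-0.01,-0.6],0.3],[[0,0,0],[-0.31,-0.01,-0.6],0.3]]}}

```text
clock: 50.85
eef_pos: [594.8, 0.5, 252.0]
tcp_rot: [-3.139, -0.0, 1.642]
contact_force: [-0.7, 1.0, -0.8]
opening: 0.655
grasp_force: 0.0
```

```bash
python3 - <<'E'
from measbox import *
for s in [(593,68.3),(599.9,-31.4)]: measbox(s); measbox(s)
im,K=grab('wrist')
a=[]
for s in [(593,68.3),(599.9,-31.4)]:
    for z in (36,6):
        b=rect(im,K,s,z); cv2.circle(b,(150,150),64 if z==36 else 68,(255,0,0),1); a.append(b)
cv2.imwrite('pics/b10.png',np.hstack([np.vstack(a[:2]),np.vstack(a[2:])])[...,::-1])
imaging.grab_frame('wrist')
for n,z in [('cover_handle',91)]:
    for m in imaging.mark_of('wrist',n): print(n,round(m['conf'],2),np.round(px2w(K,m['xy'],z),1))
plan()
E
```

```text
err mm: body [0.5 1.4] neck [0.8 1.2] scores 69.0 32.0 tab err deg -0.1 633
err mm: body [0.5 1.4] neck [0.8 1.5] scores 69.0 32.0 tab err deg 0.1 630
err mm: body [-0.2  1. ] neck [-0.8  7.8] scores 53.0 34.0 tab err deg 3.2 704
err mm: body [-0.2  1. ] neck [-0.5  7.8] scores 53.0 35.0 tab err deg 3.5 706
cover_handle 0.64 [690.9 -74.4  91. ]
t 51.2 pos [5.956e+02 2.000e-01 2.534e+02] yaw 1.641 q6 -0.07 open 0.65 g 0.0
```

View pics/b10.png

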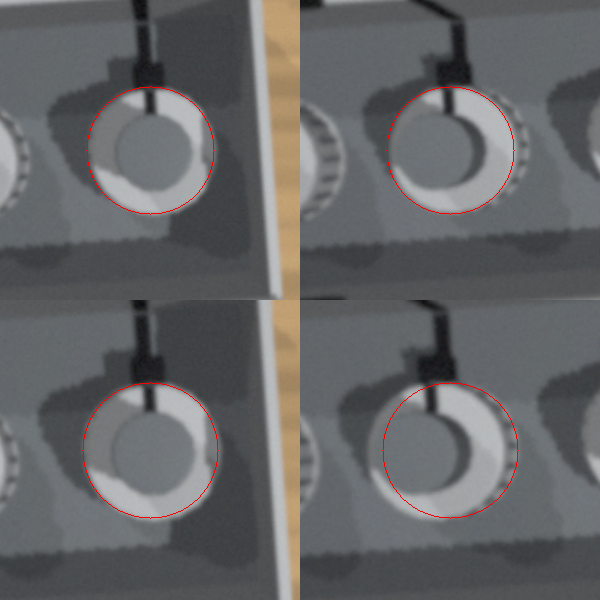

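Both re-centred filters fit the expected circles within about 1.5 mm. Now I shut the cover.

```bash
python3 - <<'E'
from h import *
chain((691,-77,200,1.641),(691,-77,87,1.641))
E
```

```text
[691.   -77.   200.     1.64] turn [-0.001 -0.     0.001] shift [-0.419  0.449  0.267] rows 2.7
[691.   -77.    87.     1.64] turn [0. 0. 0.] shift [ 0.    -0.     0.565] rows 2.3
```

Request:
{"name": "step_arm", "arguments": {"moves": [[[0,0,0],[-0.15,0.16,0.08],0.3],[[0,0,0],[-0.3,0.32,0.16],0.3],[[0,0,0],[-0.419,0.449,0.267],0.3],[[0,0,0],[-0.419,0.449,0.267],0.3],[[0,0,0],[-0.419,0.449,0.267],0.3],[[0,0,0],[-0.419,0.449,0.267],0.3]]}}

```text
clock: 51.8
eef_pos: [690.8, -76.8, 200.8]
tcp_rot: [3.141, -0.0, 1.641]
contact_force: [-0.6, -0.8, 0.1]
opening: 0.649
grasp_force: 0.0
```

```bash
python3 - <<'E'
from h import *
im,K=grab('wrist')
for n,z in [('cover_handle',91)]:
    for m in imaging.mark_of('wrist',n): print(n,round(m['conf'],2),np.round(px2w(K,m['xy'],z),1))
chain((691,-77,87,1.641))
E
```

```text
cover_handle 0.55 [690.2 -76.1  91. ]
[691.   -77.    87.     1.64] turn [0.002 0.    0.001] shift [-0.002 -0.     0.572] rows 2.3
```

Request:
{"name": "step_arm", "arguments": {"moves": [[[0,0,0],[0,0,0.25],0.3],[[0,0,0],[0,0,0.5],0.3],[[0,0,0],[0,0,0.57],0.3],[[0,0,0],[0,0,0.57],-1],[[0,0,0],[0,0,0.57],-1],[[0,0,0],[0,0,0.57],-1],[[0,0,0],[0,0,0.57],-1],[[0,0,0],[0,0,0.57],-1]], "squeeze": 30}}

```text
clock: 52.7
eef_pos: [691.7, -77.4, 89.4]
tcp_rot: [3.14, 0.0, 1.641]
contact_force: [-5.3, -0.2, 7.1]
opening: 0.127
grasp_force: 30.3
```

Request:
{"name": "step_arm", "arguments": {"moves": [[[0,0,0],[0,0,0],-1],[[0,0,0],[0,-0.12,0],-1],[[0,0,0],[0,-0.25,0],-1],[[0,0,0],[0,-0.38,0],-1],[[0,0,0],[0,-0.5,0],-1],[[0,0,0],[0,-0.62,0],-1],[[0,0,0],[0,-0.68,0],-1],[[0,0,0],[0,-0.7,0],-1]]}}

```text
clock: 53.5
eef_pos: [552.8, -87.2, 89.4]
tcp_rot: [3.136, 0.001, 1.641]
contact_force: [1.6, 3.4, 4.6]
opening: 0.127
grasp_force: 33.4
```

Request:
{"name": "step_arm", "arguments": {"moves": [[[0,0,0],[0,-0.02,0],-1],[[0,0,0],[0,-0.03,0],-1],[[0,0,0],[0,-0.03,0],-1],[[0,0,0],[0,-0.03,0],-1]]}}

```text
clock: 53.9
eef_pos: [547.6, -87.5, 89.4]
tcp_rot: [3.137, 0.001, 1.641]
contact_force: [-2.2, 2.4, 9.0]
opening: 0.128
grasp_force: 34.0
```

Request:
{"name": "step_arm", "arguments": {"moves": [[[0,0,0],[0,-0.01,0],-1],[[0,0,0],[0,-0.02,0],-1],[[0,0,0],[0,-0.02,0],-1],[[0,0,0],[0,-0.02,0],-1]]}}

```text
clock: 54.3
eef_pos: [545.9, -87.7, 89.4]
tcp_rot: [3.132, 0.001, 1.641]
contact_force: [6.6, 5.1, 2.2]
opening: 0.132
grasp_force: 32.9
```

Request:
{"name": "step_arm", "arguments": {"moves": [[[0,0,0],[0,-0.012,0],-1],[[0,0,0],[0,-0.012,0],-1],[[0,0,0],[0,-0.012,0],-1]]}}

```text
clock: 54.6
eef_pos: [545.8, -87.7, 89.5]
tcp_rot: [3.128, 0.001, 1.64]
contact_force: [16.6, 6.6, -8.2]
opening: 0.132
grasp_force: 31.9
```

The cover is at its front stop after 146 mm of travel. I release it and move to view the dial.

Request:
{"name": "step_arm", "arguments": {"moves": [[[0,0,0],[0,0.03,0],-1],[[0,0,0],[0,0.03,0],0],[[0,0,0],[0,0.03,0],0],[[0,0,0],[0,0.03,0],0],[[0,0,0],[0,0.03,-0.2],0],[[0,0,0],[0,0.03,-0.45],0],[[0,0,0],[0,0.03,-0.7],0],[[0,0,0],[0,0.03,-0.9],0]]}}

```text
clock: 55.4
eef_pos: [545.1, -87.8, 269.4]
tcp_rot: [3.14, 0.001, 1.641]
contact_force: [0.7, 0.2, 0.3]
opening: 0.502
grasp_force: 0.0
```

```bash
python3 - <<'E'
from h import *
chain((570,-230,270,1.641),(600,-385,280,1.641))
E
```

```text
[ 570.   -230.    270.      1.64] turn [ 0.002  0.001 -0.   ] shift [-0.718  0.074 -0.003] rows 2.9
[ 600.   -385.    280.      1.64] turn [0. 0. 0.] shift [-0.784  0.095 -0.05 ] rows 3.2
```

Request:
{"name": "step_arm", "arguments": {"moves": [[[0,0,0],[-0.24,0.02,0],0],[[0,0,0],[-0.48,0.04,0],0],[[0,0,0],[-0.72,0.074,0],0],[[0,0,0],[-0.72,0.074,0],0]]}}

```text
clock: 55.8
eef_pos: [570.3, -235.3, 266.4]
tcp_rot: [3.141, 0.002, 1.638]
contact_force: [-0.6, -0.1, -0.4]
opening: 0.504
grasp_force: 0.0
```

Request:
{"name": "step_arm", "arguments": {"moves": [[[0,0,0],[-0.24,0.03,0],0],[[0,0,0],[-0.48,0.06,-0.03],0],[[0,0,0],[-0.72,0.09,-0.05],0],[[0,0,0],[-0.784,0.095,-0.05],0],[[0,0,0],[-0.784,0.095,-0.05],0],[[0,0,0],[-0.784,0.095,-0.05],0],[[0,0,0],[-0.784,0.095,-0.05],0]]}}

```text
clock: 56.5
eef_pos: [599.7, -383.5, 276.2]
tcp_rot: [-3.141, -0.001, 1.642]
contact_force: [0.0, 0.3, -0.2]
opening: 0.498
grasp_force: 0.0
```

```bash
python3 - <<'E'
from meas import *
im,K=grab('wrist','w11.png')
for n,z in dict(dial_grip=91.5,dial_mark=72).items():
    for m in imaging.mark_of('wrist',n): print(n,round(m['conf'],2),np.round(m['xy']),np.round(px2w(K,m['xy'],z),1))
a=rect(im,K,(605.9,-331.6),103.5,h=50,q=3)  # rows = +x, cols = +y
a=np.flipud(np.fliplr(a)) # up = +x, left = +y
cv2.imwrite('pics/d1.png',np.hstack([cv2.resize(im,(400,300)),cv2.resize(a,(300,300),interpolation=cv2.INTER_CUBIC)])[...,::-1])
plan()
E
```

```text
dial_grip 0.92 [297. 134.] [ 608.  -332.4   91.5]
dial_mark 0.61 [286.  93.] [ 595.3 -296.    72. ]
t 56.6 pos [ 600.  -383.9  276.6] yaw 1.642 q6 -0.64 open 0.5 g 0.0
```

View pics/d1.png

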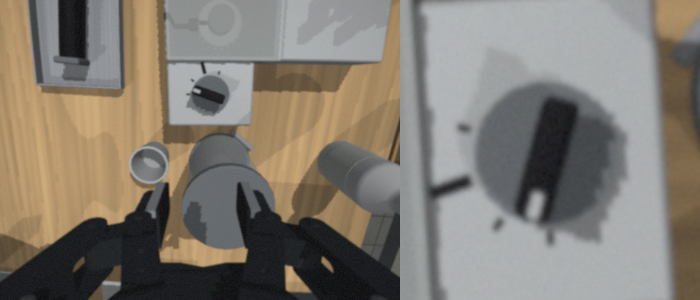

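The dial bar runs from (562,102) to its white nose at (535,215) in the rectified patch, so its angle is about 0.30 rad. The long mark is at (450,187). I need about 1.0 rad clockwise.

```bash
python3 - <<'E'
from h import *
chain((602,-355,240,2.28),(606.4,-331.8,200,2.908))
E
```

```text
[ 602.   -355.    240.      2.28] turn [ 0.    -0.    -0.812] shift [0.144 0.02  0.183] rows 4.3
[ 606.4  -331.8   200.      2.91] turn [ 0.   0.  -0.8] shift [0.074 0.092 0.2  ] rows 4.2
```

Request:
{"name": "step_arm", "arguments": {"moves": [[[0,0,-0.19],[0.04,0,0.05],0],[[0,0,-0.38],[0.08,0.01,0.1],0],[[0,0,-0.57],[0.12,0.02,0.15],0],[[0,0,-0.76],[0.144,0.02,0.183],0],[[0,0,-0.812],[0.144,0.02,0.183],0]]}}

```text
clock: 57.15
eef_pos: [601.5, -354.4, 238.7]
tcp_rot: [-3.141, -0.002, 2.286]
contact_force: [0.1, -0.6, 0.6]
opening: 0.498
grasp_force: 0.0
```

Request:
{"name": "step_arm", "arguments": {"moves": [[[0,0,-0.19],[0.02,0.02,0.05],0],[[0,0,-0.38],[0.04,0.04,0.1],0],[[0,0,-0.57],[0.06,0.07,0.15],0],[[0,0,-0.76],[0.074,0.092,0.2],0],[[0,0,-0.8],[0.074,0.092,0.2],0],[[0,0,-0.8],[0.074,0.092,0.2],0],[[0,0,-0.8],[0.074,0.092,0.2],0]]}}

```text
clock: 57.85
eef_pos: [606.4, -332.7, 200.1]
tcp_rot: [-3.141, 0.0, 2.906]
contact_force: [-0.1, -1.0, -0.1]
opening: 0.499
grasp_force: 0.0
```

```bash
python3 - <<'E'
from meas import *
im,K=grab('wrist','w12.png')
for n,z in dict(dial_grip=91.5,dial_mark=72).items():
    for m in imaging.mark_of('wrist',n): print(n,round(m['conf'],2),np.round(m['xy']),np.round(px2w(K,m['xy'],z),1))
b=rect(im,K,(606,-331.8),100,h=30,q=3).max(2); m=(b<45).astype(np.uint8)
n,l,st,ce=cv2.connectedComponentsWithStats(m); k=1+np.argmax(st[1:,4]); p=np.argwhere(l==k).astype(np.float32)/3-30
rc=cv2.minAreaRect(p); e=np.linalg.eigh(np.cov(p.T)); v=e[1][:,1]; print(rc, 'axis dir deg from x',np.degrees(np.arctan2(v[1],v[0])))
chain((606.2,-331.8,87,2.908))
E
```

```text
dial_grip 0.87 [285. 205.] [ 604.4 -331.3   91.5]
dial_mark 0.82 [322. 175.] [ 592.6 -297.7   72. ]
((-5.515902519226074, 0.9820165634155273), (10.864773750305176, 43.802642822265625), 75.06857299804688) axis dir deg from x 165.9355874311865
[ 606.2  -331.8    87.      2.91] turn [-0.     0.001 -0.002] shift [0.003 0.006 0.566] rows 2.3
```

Request:
{"name": "step_arm", "arguments": {"moves": [[[0,0,0],[0.006,0.004,0.25],0],[[0,0,0],[0.006,0.004,0.48],0],[[0,0,0],[0.006,0.004,0.565],0],[[0,0,0],[0.006,0.004,0.565],0],[[0,0,0],[0.006,0.004,0.565],-1],[[0,0,0],[0.006,0.004,0.565],-1],[[0,0,0],[0.006,0.004,0.565],-1],[[0,0,0],[0.006,0.004,0.565],-1]], "squeeze": 30}}

```text
clock: 58.8
eef_pos: [606.9, -332.6, 89.4]
tcp_rot: [-3.141, 0.004, 2.907]
contact_force: [0.4, 1.9, 7.9]
opening: 0.128
grasp_force: 32.9
```

Request:
{"name": "step_arm", "arguments": {"moves": [[[0,0,0.1],[0,0,0],-1],[[0,0,0.2],[0,0,0],-1],[[0,0,0.3],[0,0,0],-1],[[0,0,0.4],[0,0,0],-1],[[0,0,0.5],[0,0,0],-1],[[0,0,0.6],[0,0,0],-1],[[0,0,0.633],[0,0,0],-1],[[0,0,0.633],[0,0,0],-1]]}}

```text
clock: 59.6
eef_pos: [606.7, -332.9, 89.4]
tcp_rot: [3.141, 0.004, 2.409]
contact_force: [-0.8, 1.6, 6.1]
opening: 0.124
grasp_force: 32.9
```

Request:
{"name": "step_arm", "arguments": {"moves": [[[0,0,0.1],[0,0,0],-1],[[0,0,0.2],[0,0,0],-1],[[0,0,0.3],[0,0,0],-1],[[0,0,0.4],[0,0,0],-1],[[0,0,0.5],[0,0,0],-1],[[0,0,0.6],[0,0,0],-1],[[0,0,0.633],[0,0,0],-1],[[0,0,0.633],[0,0,0],-1]]}}

```text
clock: 60.4
eef_pos: [606.4, -333.1, 89.4]
tcp_rot: [3.14, 0.003, 1.912]
contact_force: [-2.3, -0.5, 7.1]
opening: 0.133
grasp_force: 32.9
```

Request:
{"name": "step_arm", "arguments": {"moves": [[[0,0,0],[0,0,0],-1],[[0,0,0],[0,0,0],0],[[0,0,0],[0,0,0],0],[[0,0,0],[0,0,0],0],[[0,0,0],[0,0,-0.2],0],[[0,0,0],[0,0,-0.45],0],[[0,0,0],[0,0,-0.7],0],[[0,0,0],[-0.1,0,-0.9],0]]}}

```text
clock: 61.2
eef_pos: [612.0, -349.5, 270.0]
tcp_rot: [3.14, 0.0, 1.914]
contact_force: [0.1, -0.1, -0.4]
opening: 0.502
grasp_force: 0.0
```

```bash
python3 - <<'E'
from meas import *
imaging.grab_frame('wrist'); im,K=grab('wrist','w13.png')
for n,z in dict(dial_grip=91.5,dial_mark=72,cover_handle=91).items():
    for m in imaging.mark_of('wrist',n): print(n,round(m['conf'],2),np.round(m['xy']),np.round(px2w(K,m['xy'],z),1))
b=rect(im,K,(606,-331.8),103.5,h=30,q=3).max(2); m=(b<45).astype(np.uint8)
n,l,st,ce=cv2.connectedComponentsWithStats(m); k=1+np.argmax(st[1:,4]); p=np.argwhere(l==k).astype(np.float32)/3-30
rc=cv2.minAreaRect(p); v=np.linalg.eigh(np.cov(p.T))[1][:,1]; v=v*np.sign(v[1]); print(rc,'dial',np.pi+.07-np.arctan2(v[1],v[0]))
c=np.flipud(np.fliplr(rect(im,K,(606,-331.8),90,h=50,q=3)))
sc=imaging.grab_frame('scene')
cv2.imwrite('pics/fin.png',np.hstack([cv2.resize(sc[150:360,120:420],(500,350)),cv2.resize(c,(300,350))])[...,::-1]); plan()
E
```

```text
dial_grip 0.7 [282. 159.] [ 606.  -332.1   91.5]
dial_mark 0.65 [281. 119.] [ 592.9 -297.5   72. ]
((-1.8108844757080078, 2.6931591033935547), (10.427606582641602, 39.54273223876953), 18.758649826049805) dial 1.2943094854253598
t 61.5 pos [ 611.1 -350.1  264.9] yaw 1.913 q6 -0.86 open 0.51 g 0.0
```

View pics/fin.png

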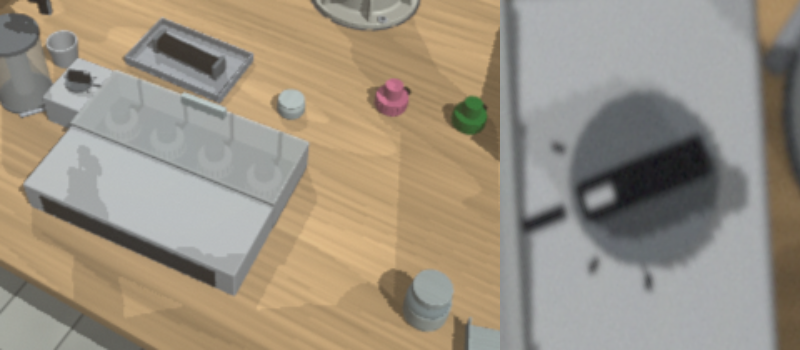

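The dial's nose (600,195) faces the long mark (545,218) at about 1.294 rad. The cover is shut, the four filters are inside and the roller is in the tray.

```bash
python3 -c "
from rig import r
print(r.sign_off())"
```

```text
the job is handed in; nothing more can be done
None
```

I handed the job in at about 61 s. The roller lies flat in the tray, all four filters stand within about 1–2 mm of their spot centres with tabs at the marks, the cover is fully shut, and the dial's nose faces the long mark.

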